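# Discharge worn type through the remelt hopper

## Task

Clear the worn type for remelting: push the hopper's slide gate fully home, gather every loose metal sort from the stone slab into the galley, carry the galley level until it is over the hopper's mouth, and only then tip all the sorts in onto the shut gate. Put the empty galley back flat on its cork pad, draw the gate right out to its end stop so that all the sorts drop into the collecting box below, and finally push the gate fully home again. Leave the ink tin, planer block, composing stick and mallet where they are.

Things in the scene. Friction and masses are not known exactly. Their poses are not given: they have to be found in the camera images.
- sort0: Worn metal type sort, a plain grey block 20 (x) x 26 (y) x 24 (z) mm, about 75 g, with a small raised mark on its face (+z) side; origin at its centre. Three to five of the six sorts are present; they start face up on the slab at any yaw.
- sort1: Worn metal type sort, a plain grey block 20 (x) x 26 (y) x 24 (z) mm, about 75 g, with a small raised mark on its face (+z) side; origin at its centre. Three to five of the six sorts are present; they start face up on the slab at any yaw.
- sort2: Worn metal type sort, a plain grey block 20 (x) x 26 (y) x 24 (z) mm, about 75 g, with a small raised mark on its face (+z) side; origin at its centre. Three to five of the six sorts are present; they start face up on the slab at any yaw.
- sort3: Worn metal type sort, a plain grey block 20 (x) x 26 (y) x 24 (z) mm, about 75 g, with a small raised mark on its face (+z) side; origin at its centre. Three to five of the six sorts are present; they start face up on the slab at any yaw.
- sort4: Worn metal type sort, a plain grey block 20 (x) x 26 (y) x 24 (z) mm, about 75 g, with a small raised mark on its face (+z) side; origin at its centre. Three to five of the six sorts are present; they start face up on the slab at any yaw.
- sort5: Worn metal type sort, a plain grey block 20 (x) x 26 (y) x 24 (z) mm, about 75 g, with a small raised mark on its face (+z) side; origin at its centre. Three to five of the six sorts are present; they start face up on the slab at any yaw.
- slab: Stone slab fixed on the bench, 260 (x) x 200 (y) x 12 mm; origin at the centre of its underside. The sorts start on it.
- galley: Galley: a loose aluminium tray, 150 (x) x 124 (y) mm, about 220 g. Origin at the centre of its underside; floor 4 mm thick; side walls (y = +-60) and back wall (x = +73), 4 mm thick, rise to 30 mm above the underside; the -x end is the open mouth, with no wall and no lip. Starts on the cork pad with its mouth roughly towards the robot. Metal slides on it once it is tipped by some 25 to 36 degrees; tip to about 60 degrees to empty it surely.
- galley_handle (a point): Grip point on the galley's upright wooden handle tab, at x = 80, y = 0, z = 60 mm in the galley's frame, just behind the back wall. The tab is a flat plate 10 mm thick (along galley x), 50 mm wide (along y), its top 78 mm above the galley's underside.
- galley_mid (a point): Centre of the galley's inner floor, 4 mm above its underside; axes as the galley.
- pad: Cork pad fixed on the bench, 190 (x) x 160 (y) x 4 mm, the galley's place; origin at the centre of its underside.
- hopper: Square grey feed hopper on four legs, fixed; origin on the bench under the hopper's centre, z up, gate drawn along its +y. Rim 186 mm square outside, 165 mm above the bench; the inside narrows from 170 mm square at the rim to a 90 mm square throat at 90 mm height; the shut gate closes the throat at 75 mm height. Right under it stands an open collecting box, 138 mm square inside, rim 32 mm high.
- hopper_mouth (a point): Centre of the hopper's mouth, level with the rim, 165 mm above the bench; axes as the hopper.
- collecting_box (a point): Centre of the collecting box's inner floor, 4 mm above the bench; axes as the hopper.
- gate (a joint): Opening of the slide gate in m: 0 fully home (shut), 0.095 drawn out along the hopper's +y to its end stop. Starts 30 to 60 mm open. It stays where left; about 3 to 5 N moves it.
- gate_handle (a point): Grip point on the gate's upright steel tab, 118 mm above the bench; with the gate home it is 150 mm from the hopper's centre along the hopper's +y and moves out with the gate. The tab is a flat plate 10 mm thick (along hopper y), 50 mm wide (along x), from 75 to 137 mm above the bench.
- ink_tin: Bystander: ink tin, 72 mm across, 70 mm tall; origin at the centre of its underside.
- planer: Bystander: wooden planer block 85 x 140 x 45 mm; origin at the centre of its underside.
- stick: Bystander: flat steel composing stick 60 x 200 mm, 21 mm high; origin at its underside.
- mallet: Bystander: wooden mallet, about 280 mm long, lying on the bench beyond the hopper.

How it is judged (in metres and radians):
On the way, in this order (a step that is already met when the one before it is completed fails the run):
1. the gate is home and the galley, with every sort in it, is held level (within 17 degrees) above the hopper's rim, its middle within 200 mm of the mouth's centre in plan (value of joint gate below 0.006 m and x of sort0 in the frame of galley between -0.08 and 0.075 m and y of sort0 in the frame of galley between -0.06 and 0.06 m and z of sort0 in the frame of galley between 0 and 0.06 m and x of sort1 in the frame of galley between -0.08 and 0.075 m and y of sort1 in the frame of galley between -0.06 and 0.06 m and z of sort1 in the frame of galley between 0 and 0.06 m and x of sort2 in the frame of galley between -0.08 and 0.075 m and y of sort2 in the frame of galley between -0.06 and 0.06 m and z of sort2 in the frame of galley between 0 and 0.06 m and x of sort3 in the frame of galley between -0.08 and 0.075 m and y of sort3 in the frame of galley between -0.06 and 0.06 m and z of sort3 in the frame of galley between 0 and 0.06 m and x of sort4 in the frame of galley between -0.08 and 0.075 m and y of sort4 in the frame of galley between -0.06 and 0.06 m and z of sort4 in the frame of galley between 0 and 0.06 m and x of sort5 in the frame of galley between -0.08 and 0.075 m and y of sort5 in the frame of galley between -0.06 and 0.06 m and z of sort5 in the frame of galley between 0 and 0.06 m and angle between galley's own z axis and vertical below 0.3 rad and height (world z) of galley_mid above 0.165 m and horizontal distance between galley_mid and hopper_mouth below 0.2 m), for 0.1 s.
2. every sort is in the hopper on the shut gate (value of joint gate below 0.006 m and x of sort0 in the frame of hopper between -0.085 and 0.085 m and y of sort0 in the frame of hopper between -0.085 and 0.085 m and z of sort0 in the frame of hopper between 0.076 and 0.165 m and x of sort1 in the frame of hopper between -0.085 and 0.085 m and y of sort1 in the frame of hopper between -0.085 and 0.085 m and z of sort1 in the frame of hopper between 0.076 and 0.165 m and x of sort2 in the frame of hopper between -0.085 and 0.085 m and y of sort2 in the frame of hopper between -0.085 and 0.085 m and z of sort2 in the frame of hopper between 0.076 and 0.165 m and x of sort3 in the frame of hopper between -0.085 and 0.085 m and y of sort3 in the frame of hopper between -0.085 and 0.085 m and z of sort3 in the frame of hopper between 0.076 and 0.165 m and x of sort4 in the frame of hopper between -0.085 and 0.085 m and y of sort4 in the frame of hopper between -0.085 and 0.085 m and z of sort4 in the frame of hopper between 0.076 and 0.165 m and x of sort5 in the frame of hopper between -0.085 and 0.085 m and y of sort5 in the frame of hopper between -0.085 and 0.085 m and z of sort5 in the frame of hopper between 0.076 and 0.165 m), for 0.3 s.
3. the galley is back on its pad and the gate is drawn to its end stop (more than 88 mm open) (value of joint gate above 0.088 m and x of galley in the frame of pad between -0.05 and 0.05 m and y of galley in the frame of pad between -0.05 and 0.05 m and z of galley in the frame of pad between 0 and 0.01 m and angle between galley's own z axis and vertical below 0.08 rad), for 0.2 s.
At the end, for the whole second after the job is handed in: Every sort lies at rest in the collecting box, the gate is home (less than 6 mm open), and the galley lies flat on its pad, its centre within 50 mm of the pad's along each of the pad's axes (x of sort0 in the frame of hopper between -0.07 and 0.07 m and y of sort0 in the frame of hopper between -0.07 and 0.07 m and z of sort0 in the frame of hopper between 0 and 0.066 m and x of sort1 in the frame of hopper between -0.07 and 0.07 m and y of sort1 in the frame of hopper between -0.07 and 0.07 m and z of sort1 in the frame of hopper between 0 and 0.066 m and x of sort2 in the frame of hopper between -0.07 and 0.07 m and y of sort2 in the frame of hopper between -0.07 and 0.07 m and z of sort2 in the frame of hopper between 0 and 0.066 m and x of sort3 in the frame of hopper between -0.07 and 0.07 m and y of sort3 in the frame of hopper between -0.07 and 0.07 m and z of sort3 in the frame of hopper between 0 and 0.066 m and x of sort4 in the frame of hopper between -0.07 and 0.07 m and y of sort4 in the frame of hopper between -0.07 and 0.07 m and z of sort4 in the frame of hopper between 0 and 0.066 m and x of sort5 in the frame of hopper between -0.07 and 0.07 m and y of sort5 in the frame of hopper between -0.07 and 0.07 m and z of sort5 in the frame of hopper between 0 and 0.066 m and value of joint gate below 0.006 m and x of galley in the frame of pad between -0.05 and 0.05 m and y of galley in the frame of pad between -0.05 and 0.05 m and z of galley in the frame of pad between 0 and 0.01 m and angle between galley's own z axis and vertical below 0.08 rad and linear speed of each of sort0, sort1, sort2, sort3, sort4, sort5, galley below 0.03 m/s); the robot touches nothing.
It fails at once if the ink tin is moved more than 30 mm (distance of ink_tin from where it was at the start of the episode above 0.03 m).
It fails at once if the planer is moved more than 30 mm (distance of planer from where it was at the start of the episode above 0.03 m).
It fails at once if the stick is moved more than 30 mm (distance of stick from where it was at the start of the episode above 0.03 m).
It fails at once if the mallet is moved more than 30 mm (distance of mallet from where it was at the start of the episode above 0.03 m).
Of sort0, sort1, sort2, sort3, sort4, sort5 only 3 to 5 are there at a start; the rules pass over those that are not, and their reading is None.
At some moment in a run one of sort0, sort1, sort2, sort3, sort4, sort5 may be knocked a few centimetres aside while the robot is not near it.
It also fails if it takes over 208 s, if anything falls off the work surface, if the arm or the gripper's body presses on something with over 40 N, if the wrist force passes 120 N, or if a joint passes its speed limit or range.

## Robot

A 6-joint arm with a two-finger parallel gripper is mounted at the origin on the work surface. World frame = base frame: x ahead of the robot, y to its left, z up, the work surface at z = 0. Lengths are in m, angles in degrees, forces in N, time in s.
With the tool pointing down it reaches from about 0.3 to 0.75 m from the base axis. Payload 8.5 kg.
Tool frame: the origin (TCP) lies between the finger pads; the fingertips stand ahead of it and the grasp point (between the pads) lies 8 mm behind it (env.tcp_to_tips is the z of the fingertips in the tool frame, in m); z points along the fingers, x is the direction in which the jaws open and shut, and the axes are right-handed (so a half turn about z gives the same grasp; the last joint's range is limited). The gripper opens to 85 mm and grips with 20 to 120 N. Pads are 22 mm wide; open, the fingers measure 114 mm over their backs; the gripper's body (76 mm by 85 mm) begins 54 mm behind the grasp point. The pads swing forward as they close: fully open they stand 13 mm farther back than shut.
Start: joints at [-81.778, 21.807, 74.336, -0, 83.858, -12.336], TCP at [0.193, -0.515, 0.242] pointing down, gripper open.
Joint ranges: [-178.18, 178.18], [-50.72, 133.34], [12.68, 142.11], [-81.47, 261.47], [9.98, 163.14], [-165.26, 165.26]. Speed limits (degrees/s): [136.94, 136.94, 180, 180, 180, 180].

## Interface

Orientations are given as a 3x3 rotation matrix whose columns are the frame's x, y, z axes.
In Python, from rig import observe, viewer, env gives the robot as it stands.
- The arm moves only by the tool jog_arm, never from a script. Its arguments are lists of equal length, an entry for each row: "dr": the turn, a rotation vector about the tool's x, y, z in rad, a list of three; "slide": the shift along the tool's x, y, z in m, a list of three; "gripper": the opening, from -1 (shut) to 1 (fully open), so that 0 is half open. In form: {"dr": [[rx, ry, rz], ...], "slide": [[dx, dy, dz], ...], "gripper": [gripper, ...]}. A call has exactly 10 rows; each row shifts and turns the commanded pose from where the row before left it, along the tool's axes as they then stand; what a row does not reach is not made up. A row lasts 1/10 s, in which the tool goes at most 50 mm and 8.59 degrees, less where a joint would pass 70% of its speed; a pose out of reach is approached as far as the arm can. A call is refused whole if a number of a shift passes 0.05 or a number of a turn 0.15, either way. A call with a gripper value outside its range is refused whole. The fingers move at their own pace and stop on an object; "force" is the grip in N (left out, the last holds). Time passes only in rows, so rows that do not move let the fingers close, or fill a call up. It gives the time, the measured TCP pose, the force and the opening at its end, in the units of the state.
- observe(): the state, without advancing time (a new reading comes with each control period).
- viewer.get_image(name): name is "scene" or "top" or "wrist"; returns a dict with "pixels" (384x512x3 uint8, blue, green, red), "camera_matrix" (3x3 intrinsics, pixels), "R" (3x3) and "t" (3): a world point X has camera coordinates R X + t. Camera axes: x right, y down, z forward; pixel columns grow to the right and rows downward; lengths in m; the calibration is good to about 2 mm. A picture is of the moment at which its call begins. There is no depth.
- env.close_job(): hands the job in, once; it reports no verdict.
The state is a dict: "time_s": time; "q": joint angles; "qvel": joint speeds; "joint_efforts": joint torques, N m; "position": TCP position; "tool_rot": TCP orientation; "ft_force": force on the tool from outside, world axes, zero at the start; "wrist_torque": the same for the moment, N m; "grip_width": finger opening in m.
Only numpy, scipy, OpenCV 4.12 (cv2) and the standard library are available. Lean on these libraries where they do the work, as an engineer would, in place of code of your own. Each camera call takes 0.05 s, during which the arm holds its last target.

## Working session

There is one attempt and no reset: what is moved stays moved. The work goes in short steps, Python scripts to look and compute and a tool call to move; the robot and the scene stay as the last step left them, time stands still between calls to the robot, and variables do not carry over. Pictures are saved under pics/ and viewed, and the job is handed in when it is done.

Besides the shell and the picture viewer there is one more tool, called by a JSON object that holds its "op" and its "data". jog_arm: Moves the arm, as the interface text tells. Its arguments: {"type":"object","properties":{"dr":{"type":"array","items":{"type":"array","items":{"type":"number"}}},"slide":{"type":"array","items":{"type":"array","items":{"type":"number"}}},"gripper":{"type":"array","items":{"type":"number"}},"force":{"type":"number"}},"required":["dr","slide","gripper"]}

```bash
ls; mkdir -p pics; python3 - <<'E'
from rig import observe, viewer, env
import cv2
s=observe();print(s['time_s'],s['position'],s['tool_rot'],s['grip_width'],env.tcp_to_tips)
for n in ['scene','top','wrist']:
    d=viewer.get_image(n);cv2.imwrite(f'pics/{n}0.png',d['pixels']);print(n,d['camera_matrix'],d['R'],d['t'])
E
```

```text
pics
0.0 [ 0.1930818  -0.51469596  0.24170851] [[ 3.51130280e-01 -9.36326583e-01 -2.36306817e-04]
 [-9.36325541e-01 -3.51130249e-01  1.42436730e-03]
 [-1.41664744e-03 -2.78878381e-04 -9.99998958e-01]] 0.08511312316189287 0.011
scene [[396.53605007   0.         254.08776986]
 [  0.         396.53605007 193.42975508]
 [  0.           0.           1.        ]] [[ 3.96903600e-01  9.17860275e-01  2.20693320e-04]
 [ 7.20417335e-01 -3.11375789e-01 -6.19712822e-01]
 [-5.68741062e-01  2.46125241e-01 -7.84828624e-01]] [-0.26539897 -0.34113158  1.25404143]
top [[469.4642894    0.         259.65683415]
 [  0.         469.4642894  194.28407941]
 [  0.           0.           1.        ]] [[ 1.46817516e-02 -9.99892210e-01  1.18860199e-04]
 [-9.85489555e-01 -1.44903760e-02 -1.69116430e-01]
 [ 1.69099923e-01  2.36578993e-03 -9.85596073e-01]] [0.02159161 0.61272418 1.25767222]
wrist [[268.97644758   0.         257.81797146]
 [  0.         268.97644758 190.90343939]
 [  0.           0.           1.        ]] [[ 0.35227438 -0.93589597 -0.00121995]
 [-0.88994468 -0.33538102  0.30905992]
 [-0.28965708 -0.1077882  -0.95104179]] [-0.54865906 -0.04039188  0.380967  ]
```

View pics/scene0.png

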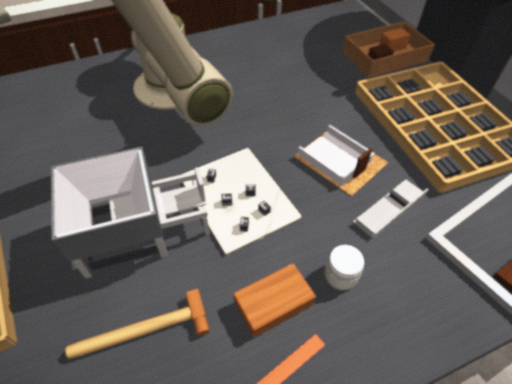

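View pics/top0.png

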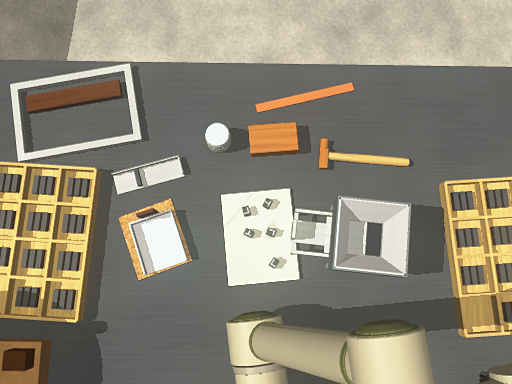

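View pics/wrist0.png

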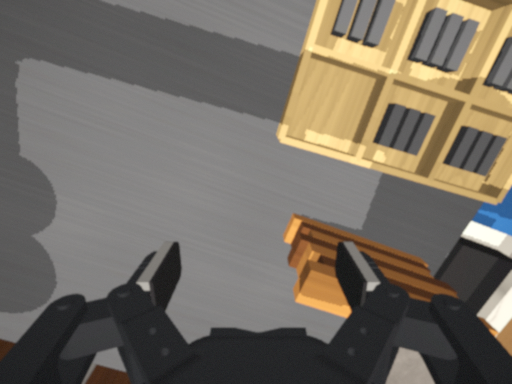

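```bash
python3 - <<'E'
import cv2
a=cv2.imread('pics/top0.png')
cv2.imwrite('pics/c1.png',cv2.resize(a[175:290,210:420],None,fx=3.8,fy=3.8,interpolation=cv2.INTER_CUBIC))
cv2.imwrite('pics/c2.png',cv2.resize(a[140:290,100:240],None,fx=4,fy=4,interpolation=cv2.INTER_CUBIC))
b=cv2.imread('pics/scene0.png')
cv2.imwrite('pics/c3.png',cv2.resize(b[130:280,40:310],None,fx=2.9,fy=2.9,interpolation=cv2.INTER_CUBIC))
E
```

```text
(no output)
```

View pics/c1.png

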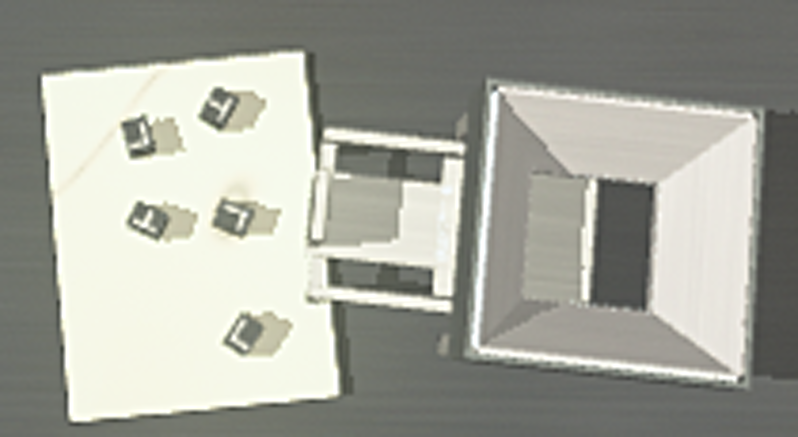

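View pics/c2.png

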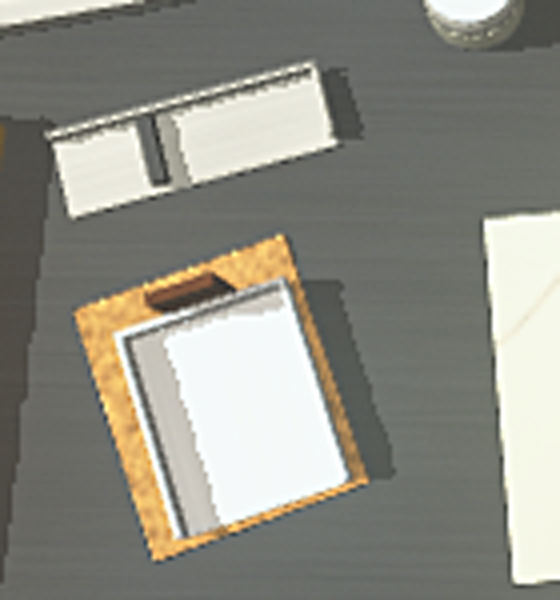

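View pics/c3.png

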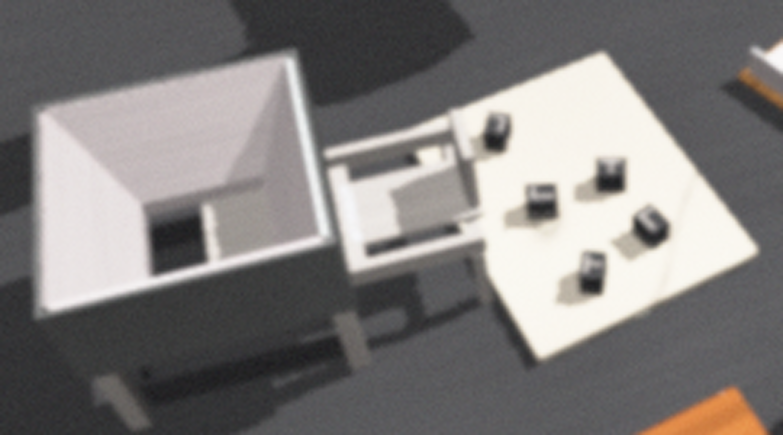

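```bash
cat > h.py <<'E'
import numpy as np, cv2
def ray(d,px,z):
    """pixels (N,2) -> world points on plane z"""
    px=np.atleast_2d(np.array(px,float)); K,R,t=d['camera_matrix'],d['R'],np.array(d['t'])
    v=(R.T@np.linalg.solve(K,np.c_[px,np.ones(len(px))].T)).T
    c=-R.T@t
    return c+v*((z-c[2])/v[:,2])[:,None]
def proj(d,X):
    p=d['R']@np.array(X)+d['t']; p=d['camera_matrix']@p; return p[:2]/p[2]
E
python3 - <<'E'
from rig import observe, viewer, env
from h import *
np.set_printoptions(precision=4,suppress=True)
d=viewer.get_image('top')
c1=lambda p:np.array(p,float)/3.8+[210,175]-.4
c2=lambda p:np.array(p,float)/4+[100,140]-.4
def rep(n,p,z):
    w=ray(d,p,z); print(n,w[:,:2].tolist() if 0 else w[:,:2].round(4).tolist(),'mean',w.mean(0)[:2]); 
    for i in range(len(w)-1):
        e=w[i+1]-w[i]; print('   edge',np.linalg.norm(e).round(4),np.degrees(np.arctan2(e[1],e[0])).round(1))
rep('hop',c1([(487,80),(762,108),(748,386),(468,355)]),.165)
rep('slab',c1([(42,74),(305,52),(340,397),(70,421)]),.012)
rep('tab',c1([(318,172),(318,243)]),.137)
rep('pad',c2([(76,310),(284,235),(367,483),(155,560)]),.004)
rep('galback',c2([(117,335),(287,280)]),.034)
rep('galmouth',c2([(180,540),(350,478)]),.034)
rep('galmouthfloor',c2([(180,540),(350,478)]),.008)
rep('galhandle',c2([(147,293),(213,273)]),.082)
im=d['pixels']; g=cv2.cvtColor(im,cv2.COLOR_BGR2GRAY)
m=np.zeros_like(g); cv2.fillPoly(m,[c1([(42,74),(305,52),(340,397),(70,421)]).astype(int)],255)
m=cv2.erode(m,np.ones((3,3)))
hsv=cv2.cvtColor(im,cv2.COLOR_BGR2HSV)
big=cv2.resize(g,None,fx=4,fy=4,interpolation=cv2.INTER_CUBIC);bm=cv2.resize(m,None,fx=4,fy=4,interpolation=cv2.INTER_NEAREST)
k=((big<125)&(bm>0)).astype(np.uint8)*255
k=cv2.morphologyEx(k,cv2.MORPH_CLOSE,np.ones((15,15)))
cs,_=cv2.findContours(k,cv2.RETR_EXTERNAL,cv2.CHAIN_APPROX_NONE)
for c in cs:
    if cv2.contourArea(c)<300: continue
    r=cv2.minAreaRect(c); bp=(np.array(cv2.boxPoints(r))-1.5)/4
    w=ray(d,bp,.03)
    print('sort px',(np.array(r[0])/4).round(1),'w',w.mean(0)[:2],[ (np.linalg.norm(w[i+1]-w[i]).round(4),np.degrees(np.arctan2(*(w[i+1]-w[i])[1::-1])).round(1)) for i in (0,1)])
    M=cv2.moments(c); print(ray(d,[(M['m10']/M['m00']-1.5)/4,(M['m01']/M['m00']-1.5)/4],.025)[0,:2])
E
```

```text
hop [[0.5924, -0.1685], [0.5761, -0.3519], [0.3929, -0.3356], [0.4102, -0.1536]] mean [ 0.4929 -0.2524]
   edge 0.1841 -95.1
   edge 0.1839 174.9
   edge 0.1827 84.6
slab [[0.6182, 0.1429], [0.6381, -0.0561], [0.3808, -0.0828], [0.3606, 0.115]] mean [0.4994 0.0297]
   edge 0.2 -84.3
   edge 0.2586 -174.1
   edge 0.1988 95.8
tab [[0.532, -0.0574], [0.4839, -0.0576]] mean [ 0.508  -0.0575]
   edge 0.0482 -179.9
pad [[0.5482, 0.4346], [0.6049, 0.2879], [0.4284, 0.2209], [0.3727, 0.3676]] mean [0.4885 0.3277]
   edge 0.1573 -68.9
   edge 0.1888 -159.2
   edge 0.1568 110.8
galback [[0.5275, 0.3956], [0.5681, 0.2784]] mean [0.5478 0.337 ]
   edge 0.124 -70.9
galmouth [[0.3868, 0.3436], [0.4308, 0.2285]] mean [0.4088 0.286 ]
   edge 0.1232 -69.1
galmouthfloor [[0.3868, 0.3498], [0.4316, 0.2325]] mean [0.4092 0.2912]
   edge 0.1256 -69.1
galhandle [[0.5513, 0.3636], [0.5656, 0.3196]] mean [0.5585 0.3416]
   edge 0.0462 -72.0
sort px [274.1 262.9] w [ 0.4251 -0.0111] [(np.float64(0.0249), np.float64(-33.3)), (np.float64(0.0172), np.float64(-122.7))]
[ 0.425  -0.0113]
sort px [249.1 233. ] w [0.507  0.0595] [(np.float64(0.02), np.float64(-26.8)), (np.float64(0.026), np.float64(-117.1))]
[0.5072 0.0597]
sort px [271.3 232.2] w [ 0.5101 -0.0025] [(np.float64(0.022), np.float64(-20.5)), (np.float64(0.0244), np.float64(-110.5))]
[ 0.5087 -0.0031]
sort px [246.7 211. ] w [0.5687 0.0676] [(np.float64(0.0193), np.float64(-72.8)), (np.float64(0.0277), np.float64(-162.9))]
[0.5691 0.0678]
sort px [267.7 203.4] w [0.5913 0.0086] [(np.float64(0.0276), np.float64(-28.7)), (np.float64(0.0196), np.float64(-119.3))]
[0.5917 0.0083]
```

{"op": "jog_arm", "data": {"dr": [[0,0,0.15],[0,0,0.15],[0,0,0.15],[0,0,0],[0,0,0],[0,0,0],[0,0,0],[0,0,0],[0,0,0],[0,0,0]], "slide": [[0,0,0],[0,0,0],[0,0,0],[-0.04,-0.023,0],[-0.04,-0.023,0],[-0.04,-0.023,0],[-0.04,-0.023,0],[-0.04,-0.023,0],[-0.04,-0.023,0],[-0.04,-0.023,0]], "gripper": [1,1,1,0,0,0,0,0,0,0], "force": 40}}

```text
time_s: 1.2
position: [0.3796, -0.2491, 0.2424]
tool_rot: [[-0.091, -0.996, 0.0], [-0.996, 0.091, -0.0], [0.0, -0.0, -1.0]]
ft_force: [0.5, -1.4, 0.6]
grip_width: 0.0427
```

{"op": "jog_arm", "data": {"dr": [[0,0,0],[0,0,0],[0,0,0],[0,0,0],[0,0,0],[0,0,0],[0,0,0],[0,0,0],[0,0,0],[0,0,0]], "slide": [[-0.04,-0.023,0],[-0.04,-0.023,0],[-0.04,-0.023,0],[-0.04,-0.023,0],[-0.04,-0.023,0],[0,0,0],[0,0,0],[0,0,0],[0,0,0],[0,0,0]], "gripper": [0,0,0,0,0,0,0,0,0,0]}}

```text
time_s: 2.2
position: [0.5114, -0.063, 0.2425]
tool_rot: [[-0.093, -0.996, 0.0], [-0.996, 0.093, -0.0], [0.0, -0.0, -1.0]]
ft_force: [1.4, -0.2, 0.2]
grip_width: 0.0428
```

{"op": "jog_arm", "data": {"dr": [[0,0,0],[0,0,0],[0,0,0],[0,0,0],[0,0,0],[0,0,0],[0,0,0],[0,0,0],[0,0,0],[0,0,0]], "slide": [[-0.005,0,0.02],[0,0,0.03],[0,0,0.03],[0,0,0.03],[0,0,0.02],[0,0,0],[0,0,0],[0,0,0],[0,0,0],[0,0,0]], "gripper": [0,0,0,0,0,0,-1,-1,-1,-1]}}

```text
time_s: 3.2
position: [0.5128, -0.0577, 0.1138]
tool_rot: [[-0.091, -0.996, 0.003], [-0.996, 0.091, -0.001], [0.001, -0.003, -1.0]]
ft_force: [-1.2, -2.7, 6.1]
grip_width: 0.0094
```

{"op": "jog_arm", "data": {"dr": [[0,0,0],[0,0,0],[0,0,0],[0,0,0],[0,0,0],[0,0,0],[0,0,0],[0,0,0],[0,0,0],[0,0,0]], "slide": [[0.005,0,0],[0.007,0,0],[0.007,0,0],[0.007,0,0],[0.006,0,0],[0.005,0,0],[0.003,0,0],[0.002,0,0],[0.002,0,0],[0,0,0]], "gripper": [-1,-1,-1,-1,-1,-1,-1,-1,-1,-1]}}

```text
time_s: 4.2
position: [0.5087, -0.1009, 0.1137]
tool_rot: [[-0.091, -0.996, 0.003], [-0.996, 0.091, -0.0], [0.0, -0.003, -1.0]]
ft_force: [-1.6, 0.9, 7.9]
grip_width: 0.0091
```

{"op": "jog_arm", "data": {"dr": [[0,0,0],[0,0,0],[0,0,0],[0,0,0],[0,0,0],[0,0,0],[0,0,0],[0,0,0],[0,0,0],[0,0,0]], "slide": [[0.001,0,0],[0.001,0,0],[0.001,0,0],[0.001,0,0],[0.001,0,0],[0,0,0],[0,0,0],[0,0,0],[0,0,0],[0,0,0]], "gripper": [-1,-1,-1,-1,-1,-1,-1,-1,-1,-1]}}

```text
time_s: 5.2
position: [0.5084, -0.1038, 0.1138]
tool_rot: [[-0.091, -0.996, 0.003], [-0.996, 0.091, 0.003], [-0.003, -0.003, -1.0]]
ft_force: [1.8, 13.2, 9.4]
grip_width: 0.0095
```

{"op": "jog_arm", "data": {"dr": [[0,0,0],[0,0,0],[0,0,0],[0,0,0],[0,0,0],[0,0,0],[0,0,0],[0,0,0],[0,0,0],[0,0,0]], "slide": [[-0.003,0,0],[0,0,0],[0,0,-0.03],[0,0,-0.04],[-0.03,0,-0.04],[-0.04,0.01,-0.02],[-0.03,0.01,0],[-0.02,0.01,0],[0,0,0],[0,0,0]], "gripper": [0,0,0,0,0,0,0,0,0,0]}}

```text
time_s: 6.2
position: [0.4891, 0.0191, 0.2425]
tool_rot: [[-0.091, -0.996, 0.0], [-0.996, 0.091, -0.0], [0.0, -0.0, -1.0]]
ft_force: [0.6, 0.1, -0.6]
grip_width: 0.0428
```

```bash
python3 - <<'E'
from rig import observe, viewer, env
import cv2
for n in ['top','wrist']:
    d=viewer.get_image(n);cv2.imwrite(f'pics/{n}1.png',d['pixels'])
    if n=='wrist': import pickle;pickle.dump(d,open('w1.pkl','wb'))
print(observe()['position'],observe()['ft_force'])
E
```

```text
[0.48937212 0.01841324 0.24218886] [-0.37423677  0.22337137 -0.0954295 ]
```

View pics/wrist1.png

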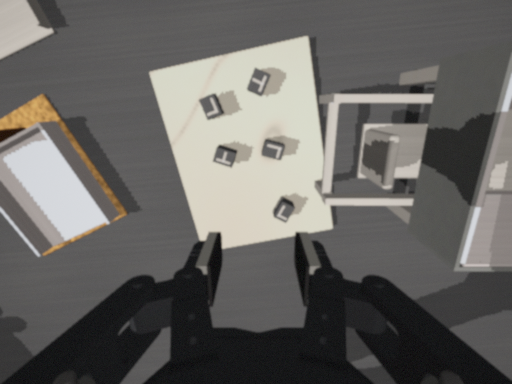

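View pics/top1.png

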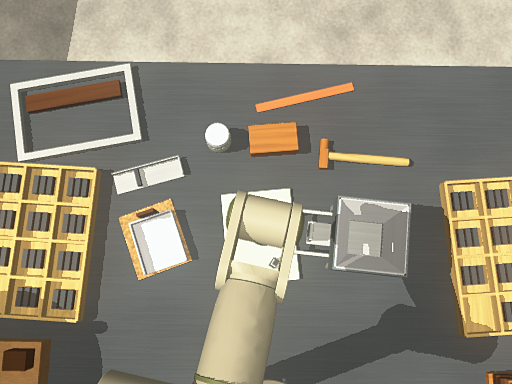

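```bash
cat > sorts.py <<'E'
from h import *
def find(d,zm=.024,thr=100,roi=None,fx=4):
    """dark blobs inside bright slab region"""
    g=cv2.cvtColor(d['pixels'],cv2.COLOR_BGR2GRAY)
    big=cv2.resize(g,None,fx=fx,fy=fx,interpolation=cv2.INTER_CUBIC)
    k=(big<thr).astype(np.uint8)*255
    k=cv2.morphologyEx(k,cv2.MORPH_CLOSE,np.ones((13,13)))
    cs,_=cv2.findContours(k,cv2.RETR_LIST,cv2.CHAIN_APPROX_NONE)
    out=[]
    for c in cs:
        r=cv2.minAreaRect(c)
        bp=(np.array(cv2.boxPoints(r))-(fx-1)/2)/fx
        w=ray(d,bp,zm)
        l=[np.linalg.norm(w[i+1]-w[i]) for i in (0,1)]
        if not(.014<min(l) and max(l)<.05): continue
        c0=w.mean(0)
        i=int(np.argmax(l)); e=w[i+1]-w[i]
        out.append((c0[:2].round(4),np.round(l,4)[[i,1-i]],round(float(np.degrees(np.arctan2(e[1],e[0]))%180),1),(np.array(r[0])/fx).round(1)))
    return out
E
python3 - <<'E'
import pickle
from sorts import *
d=pickle.load(open('w1.pkl','rb'))
for o in find(d): print(*o)
im=d['pixels'][60:230,140:340]
cv2.imwrite('pics/w1c.png',cv2.resize(im,None,fx=3.5,fy=3.5,interpolation=cv2.INTER_CUBIC))
E
```

```text
[0.4392 0.2203] [0.0228 0.0178] 165.4 [119.6 213.9]
[ 0.4258 -0.0107] [0.0298 0.0216] 145.5 [283.8 208.9]
[0.51   0.0601] [0.0244 0.0179] 66.2 [226. 154.]
[ 0.5111 -0.0022] [0.0251 0.0203] 70.4 [273.3 148.8]
[0.5692 0.0631] [0.0281 0.0161] 163.7 [217.6 107. ]
[ 0.5831 -0.1832] [0.0499 0.0185] 93.7 [419.1  75.6]
```

View pics/w1c.png

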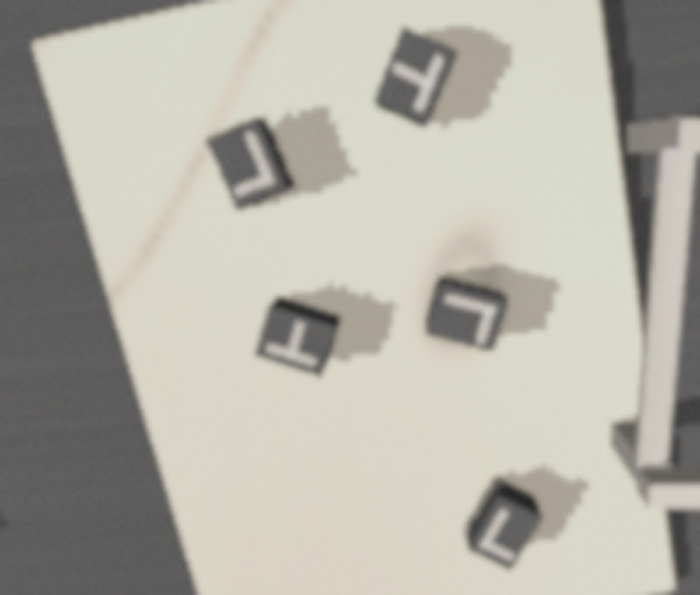

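```bash
python3 - <<'E'
import pickle
from sorts import *
d=pickle.load(open('w1.pkl','rb'))
P=dict(A=[(498,488),(540,517),(512,566),(468,540)],B=[(438,283),(506,298),(493,349),(427,332)],C=[(275,305),(338,322),(322,374),(257,355)],D=[(210,140),(258,120),(288,185),(238,207)],E=[(408,30),(456,52),(430,125),(377,100)])
for k,p in P.items():
    r=cv2.minAreaRect((np.array(p)).astype(np.float32)); 
    w=ray(d,np.array(p)/3.5+[140,60]-.35,.036)[:,:2]
    s=[]
    for i in range(4):
        e=w[(i+1)%4]-w[i]; s.append((round(float(np.linalg.norm(e)),4),round(float(np.degrees(np.arctan2(e[1],e[0]))%180),1)))
    print(k,w.mean(0).round(4),s)
E
```

```text
A [ 0.4279 -0.0102] [(0.0204, 49.1), (0.023, 148.7), (0.0207, 52.5), (0.0242, 147.6)]
B [ 0.5114 -0.0014] [(0.025, 72.5), (0.019, 162.1), (0.0249, 70.3), (0.018, 162.5)]
C [0.5084 0.06  ] [(0.0233, 69.6), (0.0202, 156.5), (0.0246, 68.1), (0.0197, 152.7)]
D [0.5704 0.0691] [(0.0179, 105.8), (0.0231, 18.5), (0.0192, 107.4), (0.0236, 15.3)]
E [0.5925 0.0088] [(0.0173, 62.0), (0.0243, 154.4), (0.0196, 60.9), (0.024, 148.9)]
```

```bash
cat > plan.py <<'E'
# suggests rows: waypoints (x,y,z,yaw_deg of tool x, nrows)
from h import *
from rig import observe
def plan(wps):
    s=observe(); p=np.array(s['position']); R=np.array(s['tool_rot']); yaw=np.degrees(np.arctan2(R[1,0],R[0,0]))
    print('from',p.round(4),round(yaw,1))
    cur=p.copy(); 
    for (x,y,z,w,n) in wps:
        tgt=np.array([x,y,z]); st=cur.copy(); y0=yaw
        dw=(w-y0); rz=round(-np.radians(dw)/n,3)
        DR=[];SL=[]
        for i in range(n):
            a=np.radians(yaw); X=np.array([np.cos(a),np.sin(a),0]);Y=np.array([X[1],-X[0],0])
            want=st+(tgt-st)*(i+1)/n-cur
            sl=np.round([want@X,want@Y,-want[2]],3)
            cur=cur+X*sl[0]+Y*sl[1]-np.array([0,0,sl[2]])
            DR.append([0,0,rz]);SL.append((sl+0.).tolist()); yaw-=np.degrees(rz)
        print(n,'dr z',rz,'slide',SL)
    print('end',cur.round(4),round(yaw,1))
E
python3 -c "
from plan import *
plan([(.4265,-.0105,.16,57,18),(.4265,-.0105,.06,57,3)])"
```

```text
from [0.4894 0.0184 0.2422] -95.3
18 dr z -0.148 slide [[0.002, 0.003, 0.005], [0.001, 0.004, 0.004], [0.001, 0.004, 0.005], [0.001, 0.004, 0.004], [-0.001, 0.003, 0.005], [-0.001, 0.004, 0.004], [-0.001, 0.004, 0.005], [-0.002, 0.003, 0.005], [-0.002, 0.003, 0.004], [-0.003, 0.003, 0.005], [-0.003, 0.002, 0.004], [-0.004, 0.002, 0.005], [-0.003, 0.001, 0.004], [-0.004, 0.001, 0.005], [-0.004, 0.0, 0.004], [-0.004, -0.001, 0.005], [-0.003, -0.001, 0.005], [-0.004, -0.001, 0.004]]
3 dr z 0.002 slide [[0.0, 0.0, 0.033], [0.0, 0.0, 0.034], [0.0, 0.0, 0.033]]
end [ 0.4266 -0.0108  0.0602] 57.0
```

{"op": "jog_arm", "data": {"dr": [[0,0,-0.148],[0,0,-0.148],[0,0,-0.148],[0,0,-0.148],[0,0,-0.148],[0,0,-0.148],[0,0,-0.148],[0,0,-0.148],[0,0,-0.148],[0,0,-0.148]], "slide": [[0,0,0.005],[0,0,0.005],[0,0,0.005],[0,0,0.005],[0,0,0.005],[0,0,0.005],[0,0,0.005],[0,0,0.005],[0,0,0.005],[0,0,0.005]], "gripper": [0,0,0,0,0,0,0,0,0,0]}}

```text
time_s: 7.3
position: [0.4894, 0.0182, 0.1919]
tool_rot: [[0.984, -0.177, -0.0], [-0.177, -0.984, -0.0], [-0.0, 0.0, -1.0]]
ft_force: [-0.1, 0.3, -1.1]
grip_width: 0.0423
```

{"op": "jog_arm", "data": {"dr": [[0,0,-0.148],[0,0,-0.148],[0,0,-0.148],[0,0,-0.148],[0,0,-0.148],[0,0,-0.148],[0,0,-0.148],[0,0,-0.148],[0,0,0],[0,0,0]], "slide": [[0,0,0.005],[0,0,0.005],[0,0,0.005],[0,0,0.005],[0,0,0.005],[0,0,0.005],[0,0,0.005],[0,0,0.005],[-0.03,-0.019,0],[-0.028,-0.018,0]], "gripper": [0,0,0,0,0,0,0,0,0,0]}}

```text
time_s: 8.3
position: [0.4261, -0.0108, 0.1517]
tool_rot: [[0.539, 0.842, -0.001], [0.842, -0.539, -0.0], [-0.0, -0.001, -1.0]]
ft_force: [-0.5, -0.3, 0.3]
grip_width: 0.0425
```

{"op": "jog_arm", "data": {"dr": [[0,0,0],[0,0,0],[0,0,0],[0,0,0],[0,0,0],[0,0,0],[0,0,0],[0,0,0],[0,0,0],[0,0,0]], "slide": [[0,0,0.03],[0,0,0.035],[0,0,0.035],[0,0,0.018],[0,0,0.008],[0,0,0],[0,0,0],[0,0,0],[0,0,0],[0,0,-0.02]], "gripper": [0,0,0,0,0,0,-1,-1,-1,-1]}}

```text
time_s: 9.3
position: [0.4259, -0.0095, 0.0458]
tool_rot: [[0.539, 0.843, -0.003], [0.843, -0.539, 0.001], [-0.001, -0.003, -1.0]]
ft_force: [0.8, 0.1, -0.0]
grip_width: 0.0188
```

```bash
python3 -c "
from plan import *
plan([(.45,.1,.12,40,4),(.50,.26,.16,20,5)])"
```

```text
from [ 0.4259 -0.0095  0.0458] 57.4
4 dr z 0.076 slide [[0.026, -0.01, -0.019], [0.026, -0.011, -0.018], [0.024, -0.014, -0.019], [0.024, -0.015, -0.018]]
5 dr z 0.07 slide [[0.028, -0.018, -0.008], [0.027, -0.02, -0.008], [0.025, -0.022, -0.008], [0.024, -0.024, -0.008], [0.022, -0.025, -0.008]]
end [0.4998 0.2599 0.1598] 19.9
```

{"op": "jog_arm", "data": {"dr": [[0,0,0],[0,0,0.076],[0,0,0.076],[0,0,0.076],[0,0,0.076],[0,0,0.07],[0,0,0.07],[0,0,0.07],[0,0,0.07],[0,0,0.07]], "slide": [[0,0,-0.04],[0.026,-0.01,-0.02],[0.026,-0.011,-0.01],[0.024,-0.014,-0.01],[0.024,-0.015,-0.01],[0.028,-0.018,-0.008],[0.027,-0.02,-0.008],[0.025,-0.022,-0.008],[0.024,-0.024,0],[0.022,-0.025,0]], "gripper": [-1,-1,-1,-1,-1,-1,-1,-1,-1,-1]}}

```text
time_s: 10.3
position: [0.5005, 0.2613, 0.161]
tool_rot: [[0.941, 0.339, 0.001], [0.339, -0.941, 0.0], [0.001, 0.0, -1.0]]
ft_force: [0.2, -0.6, -0.4]
grip_width: 0.019
```

```bash
python3 - <<'E'
from rig import observe, viewer, env
import cv2,pickle
for n in ['wrist']:
    d=viewer.get_image(n);cv2.imwrite(f'pics/{n}2.png',d['pixels'])
    pickle.dump(d,open('w2.pkl','wb'))
E
```

```text
(no output)
```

View pics/wrist2.png

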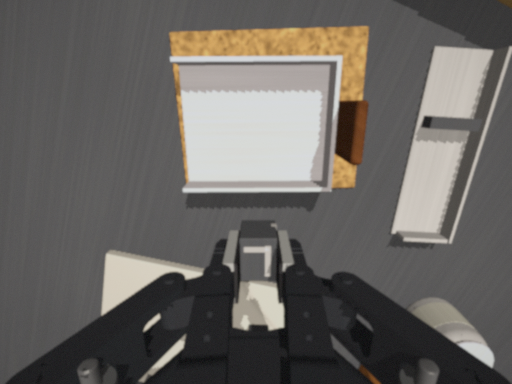

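```bash
python3 - <<'E'
import pickle
from h import *
d=pickle.load(open('w2.pkl','rb'))
w=ray(d,[(342,57),(332,192),(184,191),(171,60)],.034)[:,:2]
print(w.round(4),w.mean(0).round(4))
for i in range(4):
    e=w[(i+1)%4]-w[i];print(np.linalg.norm(e).round(4),np.degrees(np.arctan2(e[1],e[0])).round(1))
p=ray(d,[(171,32),(368,27),(355,188),(188,188)],.004)[:,:2];print(p.round(4))
h=ray(d,[(366,101),(361,163)],.082)[:,:2];print(h.round(4))
E
```

```text
[[0.53   0.3983]
 [0.574  0.2822]
 [0.4323 0.2322]
 [0.3904 0.3452]] [0.4817 0.3145]
0.1242 -69.2
0.1503 -160.6
0.1205 110.4
0.1494 20.8
[[0.3749 0.3696]
 [0.5487 0.437 ]
 [0.6082 0.2889]
 [0.4309 0.2251]]
[[0.5492 0.3662]
 [0.5669 0.3225]]
```

{"op": "jog_arm", "data": {"dr": [[0,0,0],[0,0,0],[0,0,0],[0,0,0],[0,0,0],[0,0,0],[0,0,0],[0,0,0],[0,0,0],[0,0,0]], "slide": [[0.019,-0.021,0.02],[0,0,0.035],[0,0,0.035],[0,0,0.025],[0,0,0.015],[0,0,0.006],[0,0,0],[0,0,0],[0,0,0],[0,0,-0.02]], "gripper": [-1,-1,-1,-1,-1,-1,-1,-0.3,-0.3,-0.3]}}

```text
time_s: 11.35
position: [0.5102, 0.2856, 0.0432]
tool_rot: [[0.94, 0.341, -0.003], [0.341, -0.94, -0.001], [-0.004, -0.0, -1.0]]
ft_force: [-0.3, 0.4, 0.4]
grip_width: 0.0296
```

```bash
python3 -c "
from plan import *
plan([(.52,.26,.12,20.5,2),(.592,.0085,.13,61,7),(.592,.0085,.026,61,4)])"
```

```text
from [0.5102 0.2856 0.0432] 19.9
2 dr z -0.005 slide [[0.0, 0.014, -0.038], [0.0, 0.013, -0.039]]
7 dr z -0.101 slide [[-0.003, 0.037, -0.001], [-0.007, 0.037, -0.002], [-0.01, 0.036, -0.001], [-0.014, 0.035, -0.002], [-0.017, 0.033, -0.001], [-0.021, 0.031, -0.001], [-0.023, 0.029, -0.002]]
4 dr z 0.0 slide [[0.0, 0.0, 0.026], [0.0, 0.0, 0.026], [0.0, 0.0, 0.026], [-0.001, 0.0, 0.026]]
end [0.5914 0.0082 0.0262] 61.0
```

{"op": "jog_arm", "data": {"dr": [[0,0,0],[0,0,0],[0,0,-0.101],[0,0,-0.101],[0,0,-0.101],[0,0,-0.101],[0,0,-0.101],[0,0,-0.101],[0,0,-0.101],[0,0,0]], "slide": [[0,0,-0.04],[0,0.027,-0.037],[-0.003,0.037,-0.001],[-0.007,0.037,-0.002],[-0.01,0.036,-0.001],[-0.014,0.035,-0.002],[-0.017,0.033,-0.001],[-0.021,0.031,-0.001],[-0.023,0.029,-0.002],[0,0,0]], "gripper": [-0.3,-0.3,0,0,0,0,0,0,0,0]}}

```text
time_s: 12.35
position: [0.5916, 0.0048, 0.132]
tool_rot: [[0.495, 0.869, 0.002], [0.869, -0.495, -0.001], [0.0, 0.003, -1.0]]
ft_force: [0.9, 2.0, 0.9]
grip_width: 0.0425
```

```bash
python3 - <<'E'
from rig import observe, viewer, env
import cv2,pickle
d=viewer.get_image('wrist');cv2.imwrite('pics/wrist3.png',d['pixels']);pickle.dump(d,open('w3.pkl','wb'))
E
```

```text
(no output)
```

View pics/wrist3.png

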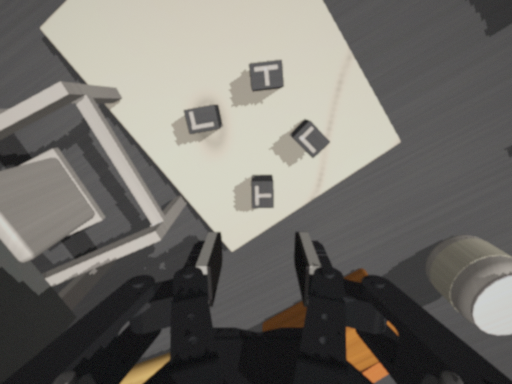

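{"op": "jog_arm", "data": {"dr": [[0,0,0],[0,0,0],[0,0,0],[0,0,0],[0,0,0],[0,0,0],[0,0,0],[0,0,0],[0,0,0],[0,0,0]], "slide": [[0.003,-0.001,0.03],[0,0,0.035],[0,0,0.025],[0,0,0.012],[0,0,0.004],[0,0,0],[0,0,0],[0,0,0],[0,0,0],[0,0,-0.04]], "gripper": [0,0,0,0,0,-1,-1,-1,-1,-1]}}

```text
time_s: 13.4
position: [0.5887, 0.0121, 0.0623]
tool_rot: [[0.493, 0.87, -0.008], [0.87, -0.493, 0.002], [-0.003, -0.008, -1.0]]
ft_force: [0.4, 0.1, -0.3]
grip_width: 0.0195
```

```bash
python3 -c "
from plan import *
plan([(.592,.03,.13,61,2),(.4993,.3212,.13,20.5,7),(.4993,.3212,.024,20.5,5)])"
```

```text
from [0.5887 0.0121 0.0623] 60.4
2 dr z -0.005 slide [[0.009, -0.003, -0.034], [0.008, -0.003, -0.034]]
7 dr z 0.101 slide [[0.03, -0.032, 0.0], [0.027, -0.034, 0.0], [0.023, -0.037, 0.0], [0.019, -0.04, 0.0], [0.015, -0.041, 0.0], [0.011, -0.042, 0.0], [0.006, -0.043, 0.0]]
5 dr z -0.0 slide [[0.0, 0.0, 0.021], [0.0, 0.0, 0.022], [0.0, 0.0, 0.021], [0.0, 0.0, 0.021], [0.0, 0.0, 0.021]]
end [0.4989 0.321  0.0243] 20.5
```

{"op": "jog_arm", "data": {"dr": [[0,0,0],[0,0,0],[0,0,0.101],[0,0,0.101],[0,0,0.101],[0,0,0.101],[0,0,0.101],[0,0,0.101],[0,0,0.101],[0,0,0]], "slide": [[0.009,-0.003,-0.034],[0.008,-0.003,-0.034],[0.03,-0.032,0],[0.027,-0.034,0],[0.023,-0.037,0],[0.019,-0.04,0],[0.015,-0.041,0],[0.011,-0.042,0],[0.006,-0.043,0],[0,0,0]], "gripper": [-1,-1,-1,-1,-1,-1,-1,-1,-1,-1]}}

```text
time_s: 14.4
position: [0.5018, 0.3258, 0.1335]
tool_rot: [[0.939, 0.343, -0.0], [0.343, -0.939, 0.001], [0.0, -0.001, -1.0]]
ft_force: [0.9, -0.4, -1.5]
grip_width: 0.0189
```

{"op": "jog_arm", "data": {"dr": [[0,0,0],[0,0,0],[0,0,0],[0,0,0],[0,0,0],[0,0,0],[0,0,0],[0,0,0],[0,0,0],[0,0,0]], "slide": [[-0.004,0.003,0.03],[0,0,0.035],[0,0,0.025],[0,0,0.014],[0,0,0.005],[0,0,0],[0,0,0],[0,0,0],[0,0,-0.03],[0,0,-0.04]], "gripper": [-1,-1,-1,-1,-1,-1,-0.3,-0.3,-0.3,-0.3]}}

```text
time_s: 15.4
position: [0.5007, 0.3172, 0.0945]
tool_rot: [[0.94, 0.341, -0.002], [0.341, -0.94, -0.001], [-0.003, 0.0, -1.0]]
ft_force: [0.4, 0.7, 0.4]
grip_width: 0.0299
```

```bash
python3 -c "
from plan import *
plan([(.51,.29,.13,20.5,1),(.57,.068,.13,17,5),(.57,.068,.026,17,4)])"
```

```text
from [0.5007 0.3172 0.0945] 19.9
1 dr z -0.01 slide [[-0.001, 0.029, -0.035]]
5 dr z 0.012 slide [[-0.004, 0.046, 0.0], [-0.004, 0.046, 0.0], [-0.003, 0.045, 0.0], [-0.003, 0.046, 0.0], [-0.002, 0.046, 0.0]]
4 dr z 0.0 slide [[0.0, 0.0, 0.026], [0.0, 0.0, 0.026], [0.0, 0.0, 0.026], [0.0, 0.0, 0.026]]
end [0.5696 0.068  0.0255] 17.1
```

{"op": "jog_arm", "data": {"dr": [[0,0,0],[0,0,0.01],[0,0,0.01],[0,0,0.01],[0,0,0.01],[0,0,0.01],[0,0,0],[0,0,0],[0,0,0],[0,0,0]], "slide": [[-0.001,0.029,-0.035],[-0.004,0.046,0],[-0.004,0.046,0],[-0.003,0.045,0],[-0.003,0.046,0],[-0.002,0.046,0],[0,0,0.01],[0,0,0.01],[0,0,0],[0,0,0]], "gripper": [-0.3,-0.3,0,0,0,0,0,0,0,0]}}

```text
time_s: 16.4
position: [0.5685, 0.0692, 0.1094]
tool_rot: [[0.955, 0.295, -0.0], [0.295, -0.955, 0.0], [-0.0, -0.0, -1.0]]
ft_force: [0.3, 0.2, 0.2]
grip_width: 0.0429
```

```bash
python3 - <<'E'
from rig import observe, viewer, env
import cv2,pickle
from sorts import *
d=viewer.get_image('wrist');cv2.imwrite('pics/wrist4.png',d['pixels']);pickle.dump(d,open('w4.pkl','wb'))
for o in find(d): print(*o)
E
```

```text
[ 0.5188 -0.1195] [0.0239 0.0144] 177.6 [159.4 349.1]
[ 0.5101 -0.0152] [0.025  0.0155] 32.9 [171.3 265.2]
[0.5718 0.0649] [0.0207 0.0175] 15.3 [259.7 207.1]
[0.5703 0.0685] [0.0267 0.0257] 108.3 [259.4 202.8]
[0.5035 0.0581] [0.0191 0.0188] 11.8 [180.9 192.1]
[0.5077 0.0597] [0.0341 0.0196] 66.6 [186.2 191.5]
```

View pics/wrist4.png

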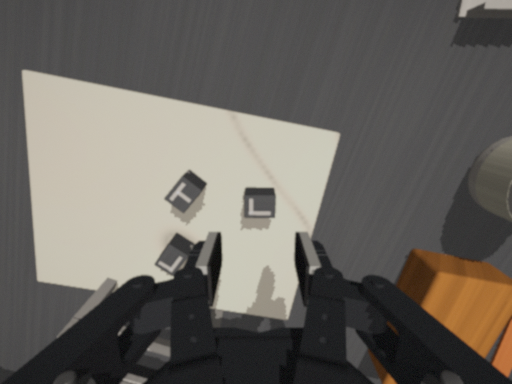

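{"op": "jog_arm", "data": {"dr": [[0,0,0],[0,0,0],[0,0,0],[0,0,0],[0,0,0],[0,0,0],[0,0,0],[0,0,0],[0,0,0],[0,0,0]], "slide": [[0.001,0.001,0.03],[0,0,0.03],[0,0,0.017],[0,0,0.006],[0,0,0],[0,0,0],[0,0,0],[0,0,0],[0,0,-0.03],[0,0,-0.04]], "gripper": [0,0,0,0,0,-1,-1,-1,-1,-1]}}

```text
time_s: 17.45
position: [0.5691, 0.0672, 0.096]
tool_rot: [[0.956, 0.293, -0.004], [0.293, -0.956, 0.0], [-0.004, -0.001, -1.0]]
ft_force: [1.2, -0.3, -0.5]
grip_width: 0.0253
```

```bash
python3 -c "
from plan import *
plan([(.4872,.3550,.13,20.5,8),(.4872,.3550,.024,20.5,5)])"
```

```text
from [0.5691 0.0672 0.096 ] 17.1
8 dr z -0.007 slide [[0.001, -0.037, -0.004], [0.001, -0.038, -0.004], [0.001, -0.037, -0.005], [0.002, -0.038, -0.004], [0.001, -0.037, -0.004], [0.003, -0.037, -0.004], [0.002, -0.038, -0.005], [0.003, -0.037, -0.004]]
5 dr z -0.001 slide [[0.0, 0.0, 0.021], [0.0, 0.0, 0.021], [0.0, 0.0, 0.022], [0.0, 0.0, 0.021], [0.0, 0.0, 0.021]]
end [0.4876 0.3553 0.024 ] 20.6
```

{"op": "jog_arm", "data": {"dr": [[0,0,-0.007],[0,0,-0.007],[0,0,-0.007],[0,0,-0.007],[0,0,-0.007],[0,0,-0.007],[0,0,-0.007],[0,0,-0.007],[0,0,0],[0,0,0]], "slide": [[0.001,-0.037,-0.01],[0.001,-0.038,-0.01],[0.001,-0.037,-0.01],[0.002,-0.038,0],[0.001,-0.037,0],[0.003,-0.037,0],[0.002,-0.038,0],[0.003,-0.037,0],[0,0,0],[0,0,0]], "gripper": [-1,-1,-1,-1,-1,-1,-1,-1,-1,-1]}}

```text
time_s: 18.45
position: [0.4882, 0.3557, 0.1264]
tool_rot: [[0.937, 0.348, 0.0], [0.348, -0.937, -0.0], [-0.0, 0.0, -1.0]]
ft_force: [-0.5, -0.4, -0.5]
grip_width: 0.0251
```

{"op": "jog_arm", "data": {"dr": [[0,0,0],[0,0,0],[0,0,0],[0,0,0],[0,0,0],[0,0,0],[0,0,0],[0,0,0],[0,0,0],[0,0,0]], "slide": [[-0.001,0,0.03],[0,0,0.035],[0,0,0.02],[0,0,0.012],[0,0,0.005],[0,0,0],[0,0,0],[0,0,0],[0,0,-0.03],[0,0,-0.04]], "gripper": [-1,-1,-1,-1,-1,-1,-0.2,-0.2,-0.2,-0.2]}}

```text
time_s: 19.45
position: [0.4872, 0.3547, 0.0943]
tool_rot: [[0.938, 0.347, -0.002], [0.347, -0.938, -0.001], [-0.003, 0.0, -1.0]]
ft_force: [0.8, -0.4, 0.0]
grip_width: 0.0344
```

```bash
python3 -c "
from plan import *
plan([(.49,.33,.12,20.5,1),(.5085,.0597,.11,-24,7),(.5085,.0597,.026,-24,3)])"
```

```text
from [0.4872 0.3547 0.0943] 20.3
1 dr z -0.004 slide [[-0.006, 0.024, -0.026]]
7 dr z 0.111 slide [[-0.011, 0.037, 0.001], [-0.007, 0.038, 0.002], [-0.002, 0.039, 0.001], [0.001, 0.039, 0.002], [0.006, 0.038, 0.001], [0.01, 0.037, 0.002], [0.015, 0.036, 0.001]]
3 dr z -0.0 slide [[0.0, 0.0, 0.028], [0.0, 0.0, 0.028], [0.0, 0.0, 0.028]]
end [0.509  0.0597 0.0263] -24.0
```

{"op": "jog_arm", "data": {"dr": [[0,0,0],[0,0,0.111],[0,0,0.111],[0,0,0.111],[0,0,0.111],[0,0,0.111],[0,0,0.111],[0,0,0.111],[0,0,0],[0,0,0]], "slide": [[-0.006,0.024,-0.026],[-0.011,0.037,0],[-0.007,0.038,0],[-0.002,0.039,0],[0.001,0.039,0],[0.006,0.038,0],[0.01,0.037,0],[0.015,0.036,0],[0,0,0],[0,0,0]], "gripper": [-0.2,0,0,0,0,0,0,0,0,0]}}

```text
time_s: 20.45
position: [0.5087, 0.0593, 0.1208]
tool_rot: [[0.912, -0.411, 0.001], [-0.411, -0.912, 0.0], [0.001, -0.001, -1.0]]
ft_force: [0.3, 0.2, -0.4]
grip_width: 0.0425
```

```bash
python3 - <<'E'
from rig import observe, viewer, env
import cv2,pickle
d=viewer.get_image('wrist');cv2.imwrite('pics/wrist5.png',d['pixels']);pickle.dump(d,open('w5.pkl','wb'))
E
```

```text
(no output)
```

View pics/wrist5.png

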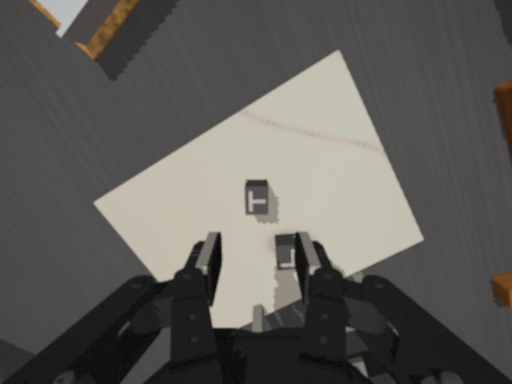

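Aligned: sort C at px (257,198), square with the jaws. Descend .095 and grip.

{"op": "jog_arm", "data": {"dr": [[0,0,0],[0,0,0],[0,0,0],[0,0,0],[0,0,0],[0,0,0],[0,0,0],[0,0,0],[0,0,0],[0,0,0]], "slide": [[0,0,0.03],[0,0,0.035],[0,0,0.02],[0,0,0.009],[0,0,0],[0,0,0],[0,0,0],[0,0,0],[0,0,-0.03],[0,0,-0.04]], "gripper": [0,0,0,0,0,-1,-1,-1,-1,-1]}}

```text
time_s: 21.5
position: [0.5075, 0.0598, 0.0964]
tool_rot: [[0.912, -0.411, -0.003], [-0.411, -0.912, 0.0], [-0.003, 0.001, -1.0]]
ft_force: [0.1, -0.4, -0.6]
grip_width: 0.0192
```

```bash
python3 -c "
from plan import *
plan([(.4454,.2800,.12,20.5,8)])"
```

```text
from [0.5075 0.0598 0.0964] -24.2
8 dr z -0.098 slide [[-0.018, -0.022, -0.003], [-0.017, -0.024, -0.003], [-0.013, -0.025, -0.003], [-0.012, -0.026, -0.003], [-0.008, -0.027, -0.003], [-0.006, -0.028, -0.003], [-0.003, -0.029, -0.003], [-0.001, -0.028, -0.003]]
end [0.4451 0.2797 0.1204] 20.7
```

{"op": "jog_arm", "data": {"dr": [[0,0,-0.098],[0,0,-0.098],[0,0,-0.098],[0,0,-0.098],[0,0,-0.098],[0,0,-0.098],[0,0,-0.098],[0,0,-0.098],[0,0,0],[0,0,0]], "slide": [[-0.018,-0.022,-0.003],[-0.017,-0.024,-0.003],[-0.013,-0.025,-0.003],[-0.012,-0.026,-0.003],[-0.008,-0.027,-0.003],[-0.006,-0.028,-0.003],[-0.003,-0.029,-0.003],[-0.001,-0.028,-0.003],[0,0,0],[0,0,0]], "gripper": [-1,-1,-1,-1,-1,-1,-1,-1,-1,-1]}}

```text
time_s: 22.5
position: [0.4458, 0.2798, 0.1206]
tool_rot: [[0.936, 0.353, 0.0], [0.353, -0.936, -0.0], [0.0, 0.0, -1.0]]
ft_force: [-0.6, 0.4, -1.1]
grip_width: 0.0194
```

```bash
python3 - <<'E'
from rig import observe, viewer, env
import cv2,pickle
d=viewer.get_image('wrist');cv2.imwrite('pics/wrist6.png',d['pixels'])
E
```

```text
(no output)
```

View pics/wrist6.png

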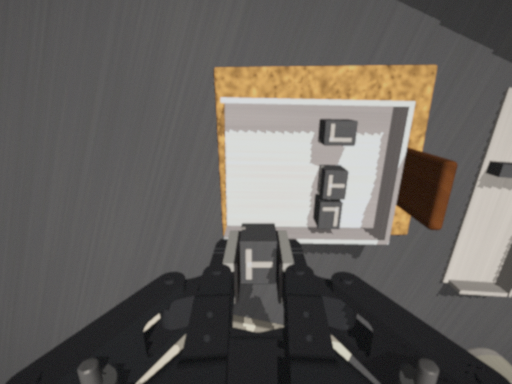

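{"op": "jog_arm", "data": {"dr": [[0,0,0],[0,0,0],[0,0,0],[0,0,0],[0,0,0],[0,0,0],[0,0,0],[0,0,0],[0,0,0],[0,0,0]], "slide": [[0,0,0.03],[0,0,0.035],[0,0,0.018],[0,0,0.01],[0,0,0.004],[0,0,0],[0,0,0],[0,0,0],[0,0,-0.03],[0,0,-0.04]], "gripper": [-1,-1,-1,-1,-1,-1,-0.3,-0.3,-0.3,-0.3]}}

```text
time_s: 23.55
position: [0.4453, 0.2794, 0.0932]
tool_rot: [[0.936, 0.353, -0.003], [0.353, -0.936, -0.001], [-0.003, -0.0, -1.0]]
ft_force: [1.1, -0.4, 0.4]
grip_width: 0.0296
```

```bash
python3 -c "
from plan import *
plan([(.45,.25,.12,19.5,1),(.5103,-.002,.11,-19,7)])"
```

```text
from [0.4453 0.2794 0.0932] 20.7
1 dr z 0.02 slide [[-0.006, 0.029, -0.027]]
7 dr z 0.096 slide [[-0.004, 0.037, 0.001], [0.0, 0.037, 0.002], [0.003, 0.037, 0.001], [0.007, 0.036, 0.002], [0.01, 0.036, 0.001], [0.013, 0.034, 0.002], [0.017, 0.033, 0.001]]
end [ 0.5102 -0.0017  0.1102] -19.0
```

{"op": "jog_arm", "data": {"dr": [[0,0,0.02],[0,0,0.096],[0,0,0.096],[0,0,0.096],[0,0,0.096],[0,0,0.096],[0,0,0.096],[0,0,0.096],[0,0,0],[0,0,0]], "slide": [[-0.006,0.029,-0.027],[-0.004,0.037,0],[0,0.037,0],[0.003,0.037,0],[0.007,0.036,0],[0.01,0.036,0],[0.013,0.034,0],[0.017,0.033,0],[0,0,0],[0,0,0]], "gripper": [-0.3,0,0,0,0,0,0,0,0,0]}}

```text
time_s: 24.55
position: [0.5109, -0.0017, 0.1205]
tool_rot: [[0.945, -0.326, 0.0], [-0.326, -0.945, 0.0], [0.0, -0.0, -1.0]]
ft_force: [0.1, -0.3, -0.1]
grip_width: 0.0423
```

```bash
python3 - <<'E'
from rig import observe, viewer, env
import cv2,pickle
d=viewer.get_image('wrist');cv2.imwrite('pics/wrist7.png',d['pixels'])
E
```

```text
(no output)
```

View pics/wrist7.png

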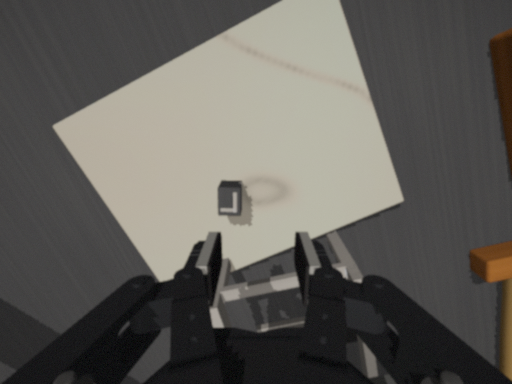

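```bash
python3 - <<'E'
from rig import observe, viewer, env
import cv2,pickle
from h import *
d=viewer.get_image('wrist');im=d['pixels'][170:230,200:270]
cv2.imwrite('pics/w7c.png',cv2.resize(im,None,fx=8,fy=8,interpolation=cv2.INTER_CUBIC))
d5=pickle.load(open('w5.pkl','rb'))
print(ray(d5,[(257,203)],.036), ray(d,[(230,203)],.036))
t=viewer.get_image('top');cv2.imwrite('pics/top2.png',t['pixels'])
E
```

```text
[[0.50756235 0.05864234 0.036     ]] [[0.48770809 0.00590637 0.036     ]]
```

View pics/w7c.png

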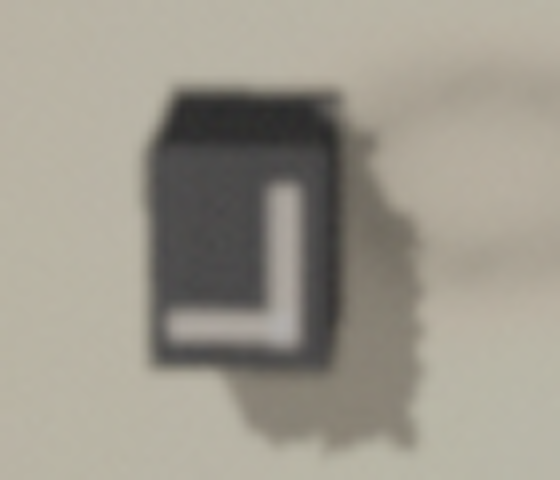

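View pics/top2.png

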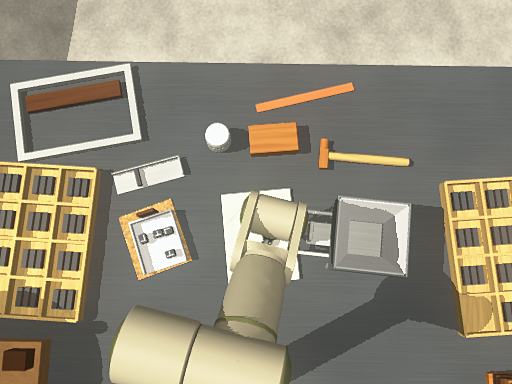

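{"op": "jog_arm", "data": {"dr": [[0,0,0],[0,0,0],[0,0,0],[0,0,0],[0,0,0],[0,0,0],[0,0,0],[0,0,0],[0,0,0],[0,0,0]], "slide": [[-0.024,0,0.02],[0,0,0.035],[0,0,0.025],[0,0,0.012],[0,0,0.002],[0,0,0],[0,0,0],[0,0,0],[0,0,-0.03],[0,0,-0.04]], "gripper": [0,0,0,0,0,-1,-1,-1,-1,-1]}}

```text
time_s: 25.7
position: [0.4874, 0.0067, 0.0964]
tool_rot: [[0.946, -0.325, -0.003], [-0.325, -0.946, 0.001], [-0.003, 0.0, -1.0]]
ft_force: [0.7, 1.1, -0.1]
grip_width: 0.019
```

```bash
python3 -c "
from plan import *
plan([(.4314,.3185,.12,20.5,8)])"
```

```text
from [0.4874 0.0067 0.0964] -19.0
8 dr z -0.086 slide [[-0.019, -0.035, -0.003], [-0.017, -0.036, -0.003], [-0.013, -0.037, -0.003], [-0.009, -0.038, -0.003], [-0.007, -0.039, -0.003], [-0.003, -0.04, -0.003], [0.0, -0.04, -0.003], [0.004, -0.039, -0.003]]
end [0.4315 0.3186 0.1204] 20.5
```

{"op": "jog_arm", "data": {"dr": [[0,0,-0.086],[0,0,-0.086],[0,0,-0.086],[0,0,-0.086],[0,0,-0.086],[0,0,-0.086],[0,0,-0.086],[0,0,-0.086],[0,0,0],[0,0,0]], "slide": [[-0.019,-0.035,-0.003],[-0.017,-0.036,-0.003],[-0.013,-0.037,-0.003],[-0.009,-0.038,-0.003],[-0.007,-0.039,-0.003],[-0.003,-0.04,-0.003],[0,-0.04,-0.003],[0.004,-0.039,-0.003],[0,0,0],[0,0,0]], "gripper": [-1,-1,-1,-1,-1,-1,-1,-1,-1,-1]}}

```text
time_s: 26.7
position: [0.4319, 0.3189, 0.1206]
tool_rot: [[0.936, 0.351, 0.0], [0.351, -0.936, -0.0], [0.0, 0.0, -1.0]]
ft_force: [0.4, -1.1, -1.3]
grip_width: 0.0192
```

```bash
python3 - <<'E'
from rig import observe, viewer, env
import cv2,pickle
d=viewer.get_image('wrist');cv2.imwrite('pics/wrist8.png',d['pixels']);pickle.dump(d,open('w8.pkl','wb'))
d=viewer.get_image('top');cv2.imwrite('pics/top3.png',d['pixels'])
E
```

```text
(no output)
```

View pics/wrist8.png

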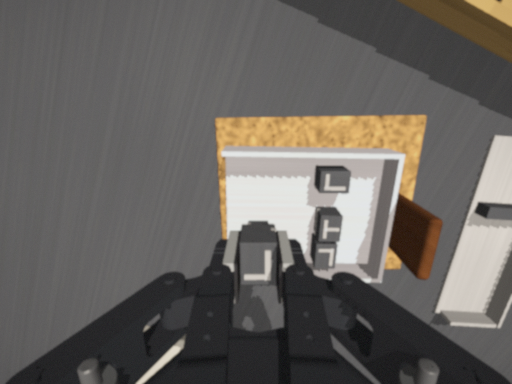

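View pics/top3.png

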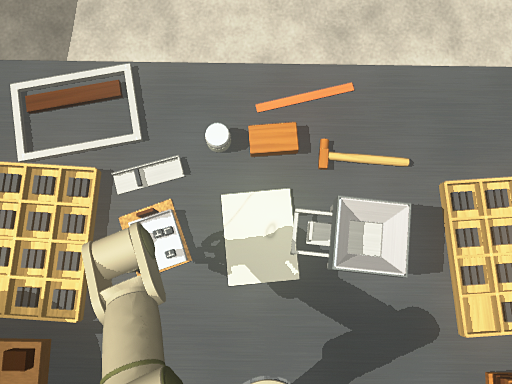

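{"op": "jog_arm", "data": {"dr": [[0,0,0],[0,0,0],[0,0,0],[0,0,0],[0,0,0],[0,0,0],[0,0,0],[0,0,0],[0,0,0],[0,0,0]], "slide": [[0,0,0.03],[0,0,0.035],[0,0,0.018],[0,0,0.01],[0,0,0.004],[0,0,0],[0,0,0],[0,0,0],[0,0,-0.03],[0,0,-0.04]], "gripper": [-1,-1,-1,-1,-1,-1,-0.3,-0.3,-0.3,-0.3]}}

```text
time_s: 27.8
position: [0.4317, 0.318, 0.0933]
tool_rot: [[0.937, 0.349, -0.003], [0.349, -0.937, -0.001], [-0.003, 0.0, -1.0]]
ft_force: [0.5, 0.5, -0.1]
grip_width: 0.0298
```

```bash
python3 -c "
from plan import *
plan([(.553,.338,.16,20.5,4)])"
```

```text
from [0.4317 0.318  0.0933] 20.4
4 dr z -0.0 slide [[0.03, 0.006, -0.017], [0.03, 0.006, -0.016], [0.03, 0.006, -0.017], [0.031, 0.006, -0.017]]
end [0.5535 0.3378 0.1603] 20.4
```

{"op": "jog_arm", "data": {"dr": [[0,0,0],[0,0,0],[0,0,0],[0,0,0],[0,0,0],[0,0,0],[0,0,0],[0,0,0],[0,0,0],[0,0,0]], "slide": [[0,0,-0.03],[0.03,0.005,-0.017],[0.031,0.005,0],[0.031,0.005,0],[0.031,0.005,0],[0,0,0],[0,0,0],[0,0,0],[0,0,0],[0,0,0]], "gripper": [-0.3,-0.3,0.1,0.1,0.1,0.1,0.1,0.1,0.1,0.1]}}

```text
time_s: 28.8
position: [0.554, 0.3427, 0.1407]
tool_rot: [[0.937, 0.35, 0.0], [0.35, -0.937, 0.0], [0.0, -0.0, -1.0]]
ft_force: [0.4, 0.2, 1.3]
grip_width: 0.0474
```

```bash
python3 - <<'E'
from rig import observe, viewer, env
import cv2,pickle
d=viewer.get_image('wrist');cv2.imwrite('pics/wrist9.png',d['pixels']);pickle.dump(d,open('w9.pkl','wb'))
E
```

```text
(no output)
```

View pics/wrist9.png

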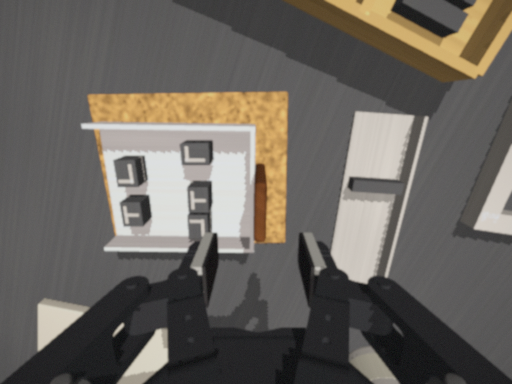

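{"op": "jog_arm", "data": {"dr": [[0,0,0],[0,0,0],[0,0,0],[0,0,0],[0,0,0],[0,0,0],[0,0,0],[0,0,0],[0,0,0],[0,0,0]], "slide": [[0,0,0.03],[0,0,0.03],[0,0,0.018],[0,0,0.008],[0,0,0],[0,0,0],[0,0,0],[0,0,0],[0,0,0],[0,0,0]], "gripper": [0,0,0,0,0,-1,-1,-1,-1,-1], "force": 110}}

```text
time_s: 29.85
position: [0.5552, 0.3431, 0.0558]
tool_rot: [[0.937, 0.349, 0.002], [0.349, -0.937, 0.001], [0.003, -0.0, -1.0]]
ft_force: [0.3, 1.3, 6.5]
grip_width: 0.009
```

{"op": "jog_arm", "data": {"dr": [[0,0,0],[0,0,0],[0,0,0],[0,0,0],[0,0,0],[0,0,0],[0,0,0],[0,0,0],[0,0,0],[0,0,0]], "slide": [[0,0,0],[0,0,-0.002],[0,0,-0.004],[0,0,-0.006],[0,0,-0.008],[0,0,-0.008],[0,0,-0.006],[0,0,-0.004],[0,0,-0.002],[0,0,0]], "gripper": [-1,-1,-1,-1,-1,-1,-1,-1,-1,-1], "force": 120}}

```text
time_s: 30.85
position: [0.5546, 0.3427, 0.0945]
tool_rot: [[0.937, 0.349, 0.0], [0.349, -0.937, 0.0], [0.0, -0.0, -1.0]]
ft_force: [0.5, 0.0, -5.7]
grip_width: 0.0089
```

```bash
python3 - <<'E'
from rig import observe, viewer, env
import cv2,pickle
d=viewer.get_image('wrist');cv2.imwrite('pics/wrist10.png',d['pixels'])
d=viewer.get_image('scene');cv2.imwrite('pics/scene10.png',cv2.resize(d['pixels'][60:260,230:480],None,fx=3,fy=3,interpolation=cv2.INTER_CUBIC))
print(observe()['wrist_torque'])
E
```

```text
[ 0.17047506 -0.40268162 -0.01048085]
```

View pics/wrist10.png

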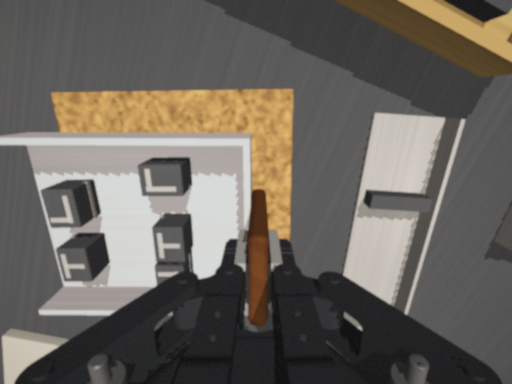

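View pics/scene10.png

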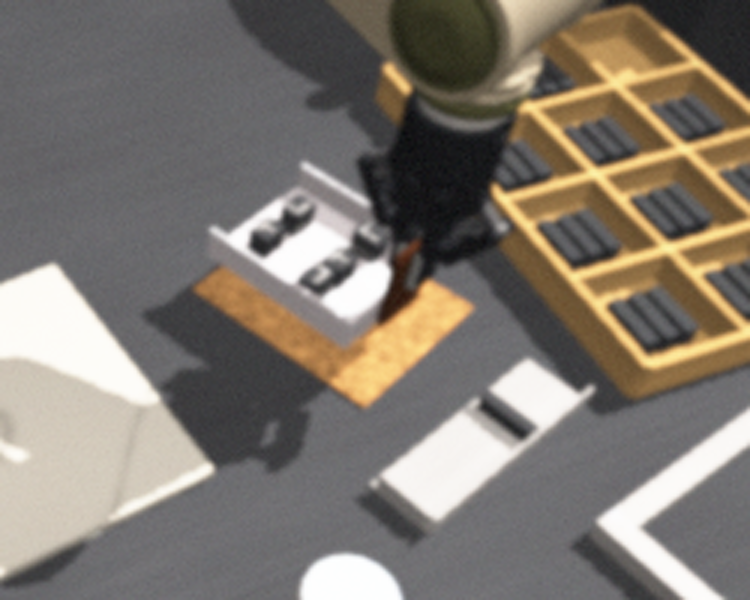

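{"op": "jog_arm", "data": {"dr": [[0,0,0],[0,0,0],[0,0,0],[0,0,0],[0,0,0],[0,0,0],[0,0,0],[0,0,0],[0,0,0],[0,0,0]], "slide": [[0,0,-0.008],[0,0,-0.016],[0,0,-0.024],[0,0,-0.03],[0,0,-0.032],[0,0,-0.032],[0,0,-0.028],[0,0,-0.02],[0,0,-0.012],[0,0,-0.004]], "gripper": [-1,-1,-1,-1,-1,-1,-1,-1,-1,-1]}}

```text
time_s: 31.95
position: [0.5546, 0.3427, 0.3022]
tool_rot: [[0.937, 0.349, 0.002], [0.349, -0.937, 0.001], [0.003, -0.0, -1.0]]
ft_force: [0.2, 0.6, -5.9]
grip_width: 0.0085
```

```bash
python3 -c "
from plan import *
plan([(.598,.04,.30,7.7,15),(.640,-.266,.30,-5,15)])"
```

```text
from [0.5546 0.3427 0.3022] 20.5
15 dr z 0.015 slide [[-0.004, 0.02, 0.0], [-0.004, 0.02, 0.0], [-0.004, 0.02, 0.0], [-0.004, 0.02, 0.001], [-0.003, 0.02, 0.0], [-0.003, 0.02, 0.0], [-0.002, 0.021, 0.0], [-0.002, 0.02, 0.0], [-0.002, 0.02, 0.0], [-0.002, 0.02, 0.0], [-0.001, 0.021, 0.001], [-0.001, 0.02, 0.0], [-0.001, 0.021, 0.0], [0.0, 0.02, 0.0], [0.0, 0.02, 0.0]]
15 dr z 0.015 slide [[0.0, 0.021, 0.0], [0.0, 0.02, 0.0], [0.001, 0.021, 0.0], [0.001, 0.02, 0.0], [0.001, 0.021, 0.0], [0.002, 0.021, 0.0], [0.002, 0.02, 0.0], [0.002, 0.021, 0.0], [0.003, 0.02, 0.0], [0.003, 0.02, 0.0], [0.003, 0.021, 0.0], [0.003, 0.02, 0.0], [0.004, 0.02, 0.0], [0.004, 0.021, 0.0], [0.004, 0.02, 0.0]]
end [ 0.6397 -0.2662  0.3002] -5.3
```

{"op": "jog_arm", "data": {"dr": [[0,0,0.015],[0,0,0.015],[0,0,0.015],[0,0,0.015],[0,0,0.015],[0,0,0.015],[0,0,0.015],[0,0,0.015],[0,0,0.015],[0,0,0.015]], "slide": [[-0.002,0.007,0],[-0.003,0.014,0],[-0.004,0.02,0],[-0.004,0.022,0],[-0.004,0.022,0],[-0.003,0.023,0],[-0.003,0.023,0],[-0.002,0.023,0],[-0.002,0.023,0],[-0.002,0.023,0]], "gripper": [-1,-1,-1,-1,-1,-1,-1,-1,-1,-1]}}

```text
time_s: 32.95
position: [0.5819, 0.1401, 0.2995]
tool_rot: [[0.979, 0.203, -0.002], [0.203, -0.979, -0.0], [-0.002, -0.0, -1.0]]
ft_force: [-0.5, 0.3, -6.5]
grip_width: 0.0086
```

{"op": "jog_arm", "data": {"dr": [[0,0,0.015],[0,0,0.015],[0,0,0.015],[0,0,0.015],[0,0,0.015],[0,0,0.015],[0,0,0.015],[0,0,0.015],[0,0,0.015],[0,0,0.015]], "slide": [[-0.001,0.023,0],[-0.001,0.023,0],[-0.001,0.023,0],[0,0.023,0],[0,0.023,0],[0,0.023,0],[0,0.023,0],[0.001,0.023,0],[0.001,0.023,0],[0.001,0.023,0]], "gripper": [-1,-1,-1,-1,-1,-1,-1,-1,-1,-1]}}

```text
time_s: 33.95
position: [0.6135, -0.0876, 0.2994]
tool_rot: [[0.998, 0.055, -0.002], [0.055, -0.998, 0.001], [-0.002, -0.001, -1.0]]
ft_force: [-0.4, 0.2, -6.4]
grip_width: 0.0085
```

```bash
python3 -c "
from plan import *
plan([(.640,-.266,.30,-5,8)])"
```

```text
from [ 0.6135 -0.0876  0.2994] 3.1
8 dr z 0.018 slide [[0.002, 0.022, 0.0], [0.003, 0.023, 0.0], [0.002, 0.022, 0.0], [0.004, 0.023, 0.0], [0.003, 0.022, 0.0], [0.005, 0.022, 0.0], [0.004, 0.022, -0.001], [0.005, 0.022, 0.0]]
end [ 0.6401 -0.2659  0.3004] -5.1
```

{"op": "jog_arm", "data": {"dr": [[0,0,0.018],[0,0,0.018],[0,0,0.018],[0,0,0.018],[0,0,0.018],[0,0,0.018],[0,0,0.018],[0,0,0.018],[0,0,0],[0,0,0]], "slide": [[0.002,0.022,0],[0.003,0.022,0],[0.002,0.022,0],[0.004,0.022,0],[0.003,0.022,0],[0.004,0.02,0],[0.004,0.018,0],[0.004,0.014,0],[0.003,0.01,0],[0.001,0.004,0]], "gripper": [-1,-1,-1,-1,-1,-1,-1,-1,-1,-1]}}

```text
time_s: 34.95
position: [0.6422, -0.2637, 0.2993]
tool_rot: [[0.996, -0.088, -0.001], [-0.088, -0.996, 0.001], [-0.002, -0.001, -1.0]]
ft_force: [0.7, 0.0, -6.2]
grip_width: 0.0089
```

{"op": "jog_arm", "data": {"dr": [[0,0,0],[0,0,0],[0,0,0],[0,0,0],[0,0,0],[0,0,0],[0,0,0],[0,0,0],[0,0,0],[0,0,0]], "slide": [[0,0,0],[0,0,0],[0,0,0],[0,0,0],[0,0,0],[0,0,0],[0,0,0],[0,0,0],[0,0,0],[0,0,0]], "gripper": [-1,-1,-1,-1,-1,-1,-1,-1,-1,-1]}}

```text
time_s: 35.95
position: [0.6428, -0.2622, 0.3003]
tool_rot: [[0.996, -0.087, -0.0], [-0.087, -0.996, -0.0], [-0.0, 0.0, -1.0]]
ft_force: [-0.1, 0.4, -6.3]
grip_width: 0.0086
```

```bash
python3 - <<'E'
from rig import observe, viewer, env
import cv2,pickle
d=viewer.get_image('top');cv2.imwrite('pics/top11.png',d['pixels'])
d=viewer.get_image('scene');cv2.imwrite('pics/scene11.png',d['pixels'])
d=viewer.get_image('wrist');cv2.imwrite('pics/wrist11.png',d['pixels'])
print(observe()['q'])
E
```

```text
[-3.19356821e+01  3.64244543e+01  3.96368489e+01  9.31803452e-05
  1.03941679e+02 -2.69507265e+01]
```

View pics/scene11.png

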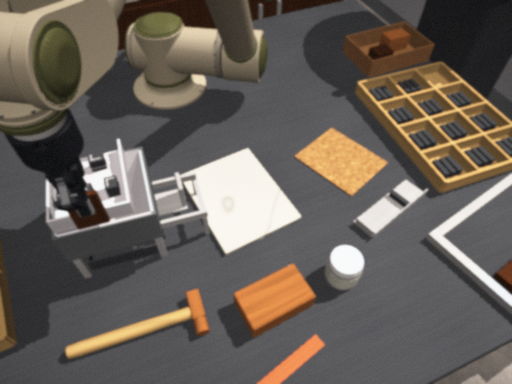

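View pics/wrist11.png

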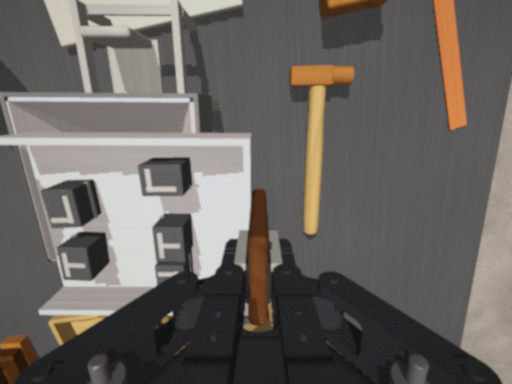

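```bash
python3 - <<'E'
import numpy as np
c=np.cos;s=np.sin
x,z=.150,.300;th=0
for i in range(15):
    t2=th+.07
    if t2<.43: tx,tz=.148,.302
    else: tx=.03+.155*c(t2)-.052*s(t2); tz=.188+.155*s(t2)+.052*c(t2)
    dx,dz=tx-x,tz-z
    sx,sz=np.round([dx*c(th)+dz*s(th),dx*s(th)-dz*c(th)],3)
    x+=sx*c(th)+sz*s(th); z+=sx*s(th)-sz*c(th); th=t2
    print(i,round(np.degrees(th),1),sx,sz,'x',round(x,4),'z',round(z,4),'mouth',round(x-.155*c(th)+.052*s(th),4),round(z-.155*s(th)-.052*c(th),4))
E
```

```text
0 4.0 -0.002 -0.002 x 0.148 z 0.302 mouth -0.003 0.2393
1 8.0 0.0 0.0 x 0.148 z 0.302 mouth 0.0018 0.2289
2 12.0 0.0 0.0 x 0.148 z 0.302 mouth 0.0072 0.2188
3 16.0 0.0 0.0 x 0.148 z 0.302 mouth 0.0134 0.2092
4 20.1 0.0 0.0 x 0.148 z 0.302 mouth 0.0202 0.2
5 24.1 0.0 0.0 x 0.148 z 0.302 mouth 0.0277 0.1913
6 28.1 -0.003 -0.007 x 0.1424 z 0.3072 mouth 0.0301 0.1883
7 32.1 -0.004 -0.01 x 0.1342 z 0.3141 mouth 0.0305 0.1877
8 36.1 -0.004 -0.011 x 0.1249 z 0.3213 mouth 0.0303 0.188
9 40.1 -0.004 -0.011 x 0.1152 z 0.3278 mouth 0.0302 0.1882
10 44.1 -0.004 -0.011 x 0.1051 z 0.3337 mouth 0.03 0.1884
11 48.1 -0.004 -0.01 x 0.0952 z 0.3381 mouth 0.0305 0.1879
12 52.1 -0.004 -0.011 x 0.0844 z 0.3424 mouth 0.0303 0.1881
13 56.1 -0.004 -0.011 x 0.0732 z 0.346 mouth 0.0301 0.1883
14 60.2 -0.004 -0.011 x 0.0619 z 0.3488 mouth 0.0299 0.1885
```

{"op": "jog_arm", "data": {"dr": [[0,0.07,0],[0,0.07,0],[0,0.07,0],[0,0.07,0],[0,0.07,0],[0,0.07,0],[0,0,0],[0,0,0],[0,0,0],[0,0,0]], "slide": [[-0.002,0.004,-0.002],[0,0,0],[0,0,0],[0,0,0],[0,0,0],[0,0,0],[0,0,0],[0,0,0],[0,0,0],[0,0,0]], "gripper": [-1,-1,-1,-1,-1,-1,-1,-1,-1,-1]}}

```text
time_s: 37.1
position: [0.6408, -0.266, 0.3022]
tool_rot: [[0.91, -0.086, 0.405], [-0.079, -0.996, -0.035], [0.407, -0.0, -0.913]]
ft_force: [0.3, -0.0, -6.6]
grip_width: 0.0082
```

```bash
python3 - <<'E'
from rig import observe, viewer, env
import cv2,pickle
d=viewer.get_image('top');cv2.imwrite('pics/top12.png',d['pixels'])
d=viewer.get_image('scene');cv2.imwrite('pics/scene12.png',d['pixels'][60:300,0:320])
E
```

```text
(no output)
```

View pics/scene12.png

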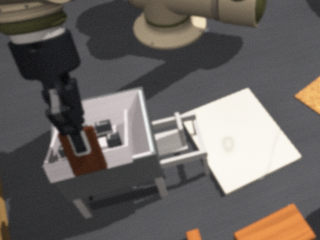

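View pics/top12.png

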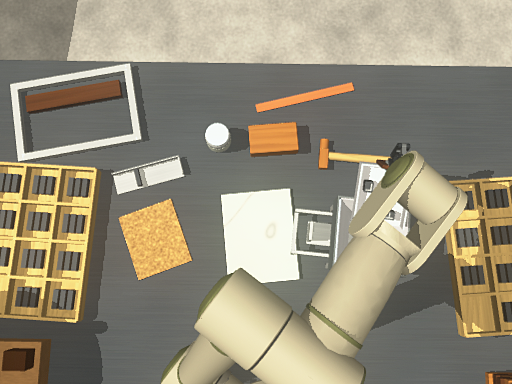

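{"op": "jog_arm", "data": {"dr": [[0,0.07,0],[0,0.07,0],[0,0.07,0],[0,0.07,0],[0,0.07,0],[0,0.07,0],[0,0.07,0],[0,0.07,0],[0,0.07,0],[0,0,0]], "slide": [[-0.003,0,-0.007],[-0.004,0,-0.01],[-0.004,0,-0.011],[-0.004,0,-0.011],[-0.004,0,-0.011],[-0.004,0,-0.01],[-0.004,0,-0.011],[-0.004,0,-0.011],[-0.004,0,-0.011],[0,0,0]], "gripper": [-1,-1,-1,-1,-1,-1,-1,-1,-1,-1]}}

```text
time_s: 38.2
position: [0.5536, -0.2585, 0.3491]
tool_rot: [[0.495, -0.088, 0.864], [-0.044, -0.996, -0.076], [0.868, 0.0, -0.497]]
ft_force: [-0.3, 0.6, -2.6]
grip_width: 0.0087
```

{"op": "jog_arm", "data": {"dr": [[0,0,0],[0,0,0],[0,0,0],[0,0,0],[0,0,0],[0,0,0],[0,0,0],[0,0,0],[0,0,0],[0,0,0]], "slide": [[0,0,0],[0,0,0],[0,0,0],[0,0,0],[0,0,0],[0,0,0],[0,0,0],[0,0,0],[0,0,0],[0,0,0]], "gripper": [-1,-1,-1,-1,-1,-1,-1,-1,-1,-1]}}

```text
time_s: 39.2
position: [0.5546, -0.2585, 0.3492]
tool_rot: [[0.496, -0.087, 0.864], [-0.043, -0.996, -0.075], [0.867, 0.0, -0.498]]
ft_force: [-0.6, 0.0, -2.0]
grip_width: 0.0089
```

```bash
python3 - <<'E'
from rig import observe, viewer, env
import cv2,pickle
d=viewer.get_image('scene');cv2.imwrite('pics/scene13.png',cv2.resize(d['pixels'][100:300,0:260],None,fx=3,fy=3))
d=viewer.get_image('wrist');cv2.imwrite('pics/wrist13.png',d['pixels'])
E
```

```text
(no output)
```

View pics/scene13.png

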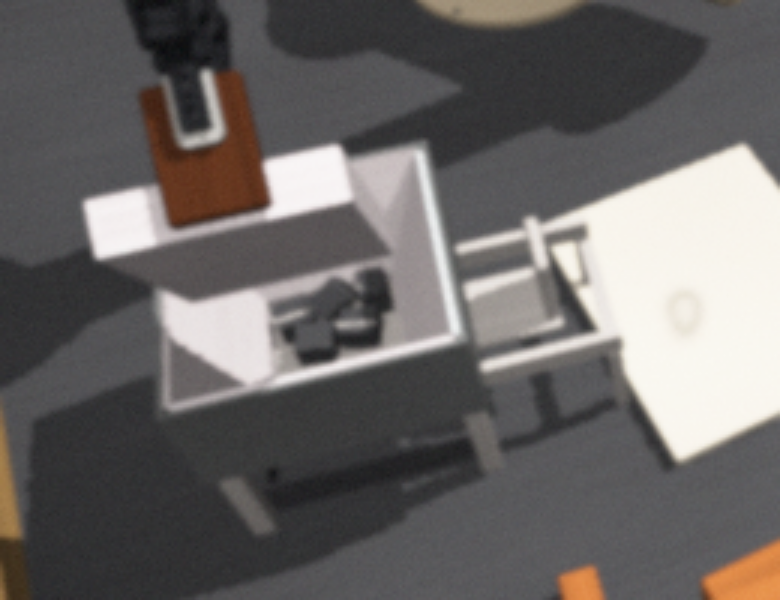

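View pics/wrist13.png

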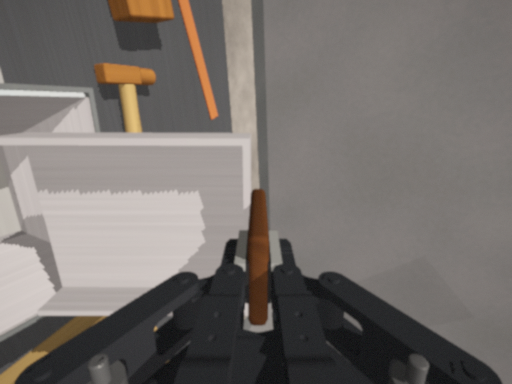

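{"op": "jog_arm", "data": {"dr": [[0,0,0],[0,-0.1,0],[0,-0.1,0],[0,-0.1,0],[0,-0.1,0],[0,-0.1,0],[0,-0.1,0],[0,-0.1,0],[0,-0.1,0],[0,-0.1,0]], "slide": [[0.017,0,-0.01],[0,0,0],[0,0,0],[0,0,0],[0,0,0],[0,0,0],[0,0,0],[0,0,0],[0,0,0],[0,0,0]], "gripper": [-1,-1,-1,-1,-1,-1,-1,-1,-1,-1]}}

```text
time_s: 40.3
position: [0.5545, -0.2584, 0.3694]
tool_rot: [[0.985, -0.087, 0.146], [-0.086, -0.996, -0.013], [0.147, 0.0, -0.989]]
ft_force: [0.5, -0.4, -2.8]
grip_width: 0.0088
```

{"op": "jog_arm", "data": {"dr": [[0,-0.1,0],[0,-0.05,0],[0,0,0],[0,0,0],[0,0,0],[0,0,0],[0,0,0],[0,0,0],[0,0,0],[0,0,0]], "slide": [[0,0,0],[0,0,0],[0,0,0],[0,0,0],[0,0,0],[0,0,0],[0,0,0],[0,0,0],[0,0,0],[0,0,0]], "gripper": [-1,-1,-1,-1,-1,-1,-1,-1,-1,-1]}}

```text
time_s: 41.3
position: [0.5544, -0.2585, 0.3689]
tool_rot: [[0.996, -0.087, 0.0], [-0.087, -0.996, -0.0], [0.0, 0.0, -1.0]]
ft_force: [0.3, -0.5, -3.0]
grip_width: 0.009
```

```bash
python3 - <<'E'
from rig import observe, viewer, env
import cv2,pickle
d=viewer.get_image('scene');cv2.imwrite('pics/scene14.png',cv2.resize(d['pixels'][40:300,0:260],None,fx=2.3,fy=2.3))
from plan import *
print(observe()['tool_rot'])
plan([(.5552,.3431,.25,20.45,17)])
E
```

```text
[[ 9.96217725e-01 -8.68921258e-02  6.18143615e-05]
 [-8.68921280e-02 -9.96217726e-01  3.28199145e-05]
 [ 5.87287705e-05 -3.80669620e-05 -9.99999998e-01]]
from [ 0.5544 -0.2585  0.3689] -5.0
17 dr z -0.026 slide [[-0.003, -0.035, 0.007], [-0.002, -0.036, 0.007], [-0.001, -0.035, 0.007], [-0.001, -0.035, 0.007], [0.001, -0.036, 0.007], [0.002, -0.035, 0.007], [0.002, -0.035, 0.007], [0.004, -0.036, 0.007], [0.004, -0.035, 0.007], [0.005, -0.035, 0.007], [0.006, -0.035, 0.007], [0.007, -0.034, 0.007], [0.008, -0.035, 0.007], [0.009, -0.034, 0.007], [0.01, -0.034, 0.007], [0.01, -0.034, 0.007], [0.012, -0.033, 0.007]]
end [0.5555 0.3429 0.2499] 20.3
```

View pics/scene14.png

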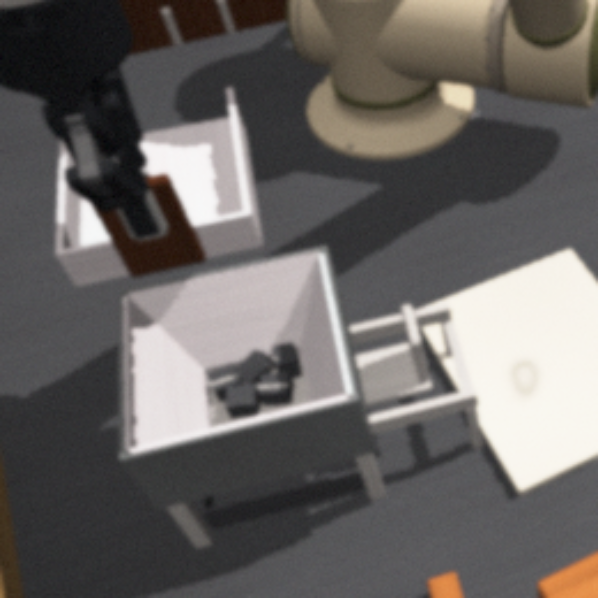

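{"op": "jog_arm", "data": {"dr": [[0,0,-0.026],[0,0,-0.026],[0,0,-0.026],[0,0,-0.026],[0,0,-0.026],[0,0,-0.026],[0,0,-0.026],[0,0,-0.026],[0,0,-0.026],[0,0,-0.026]], "slide": [[-0.003,-0.035,0],[-0.002,-0.036,0],[-0.001,-0.035,0],[-0.001,-0.035,0],[0.001,-0.036,0.01],[0.002,-0.035,0.01],[0.002,-0.035,0.01],[0.004,-0.036,0.01],[0.004,-0.035,0.01],[0.005,-0.035,0.01]], "gripper": [-1,-1,-1,-1,-1,-1,-1,-1,-1,-1]}}

```text
time_s: 42.35
position: [0.5546, 0.0971, 0.3086]
tool_rot: [[0.985, 0.173, 0.0], [0.173, -0.985, -0.0], [0.0, 0.0, -1.0]]
ft_force: [1.2, -0.0, -2.8]
grip_width: 0.0083
```

{"op": "jog_arm", "data": {"dr": [[0,0,-0.026],[0,0,-0.026],[0,0,-0.026],[0,0,-0.026],[0,0,-0.026],[0,0,-0.026],[0,0,-0.026],[0,0,0],[0,0,0],[0,0,0]], "slide": [[0.006,-0.035,0.01],[0.007,-0.034,0.01],[0.008,-0.035,0.01],[0.009,-0.034,0.01],[0.01,-0.034,0.01],[0.01,-0.034,0.01],[0.012,-0.033,0],[0,0,0.02],[0,0,0.02],[0,0,0]], "gripper": [-1,-1,-1,-1,-1,-1,-1,-1,-1,-1]}}

```text
time_s: 43.35
position: [0.5545, 0.3428, 0.2059]
tool_rot: [[0.937, 0.348, -0.005], [0.348, -0.937, -0.002], [-0.006, 0.0, -1.0]]
ft_force: [0.5, -0.1, -3.4]
grip_width: 0.0085
```

```bash
python3 - <<'E'
from rig import observe, viewer, env
import cv2,pickle
d=viewer.get_image('wrist');cv2.imwrite('pics/wrist15.png',d['pixels'])
d=viewer.get_image('scene');cv2.imwrite('pics/scene15.png',cv2.resize(d['pixels'][60:260,230:480],None,fx=2.5,fy=2.5))
from plan import *
plan([(.5552,.3431,.1,20.45,4)])
E
```

```text
from [0.5557 0.3429 0.2094] 20.3
4 dr z -0.001 slide [[0.0, 0.0, 0.027], [0.0, 0.0, 0.028], [0.0, 0.0, 0.027], [0.0, 0.0, 0.027]]
end [0.5557 0.3429 0.1004] 20.6
```

View pics/wrist15.png

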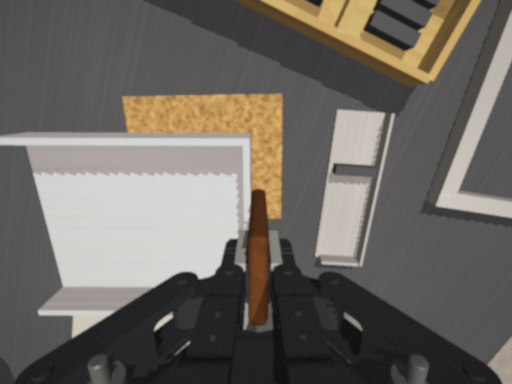

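View pics/scene15.png

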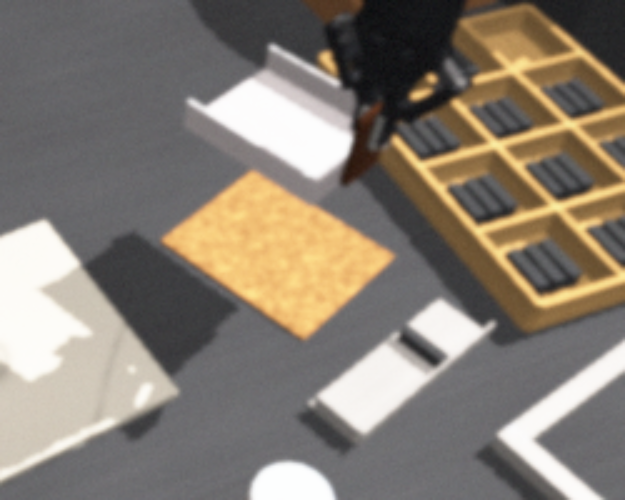

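{"op": "jog_arm", "data": {"dr": [[0,0,0],[0,0,0],[0,0,0],[0,0,0],[0,0,0],[0,0,0],[0,0,0],[0,0,0],[0,0,0],[0,0,0]], "slide": [[0,-0.004,0.03],[0,-0.004,0.03],[0,0,0.03],[0,0,0.025],[0,0,0.015],[0,0,0.01],[0,0,0.006],[0,0,0.004],[0,0,0.002],[0,0,0]], "gripper": [-1,-1,-1,-1,-1,-1,-1,-1,-1,-1]}}

```text
time_s: 44.45
position: [0.553, 0.3505, 0.0573]
tool_rot: [[0.938, 0.348, 0.001], [0.348, -0.938, 0.0], [0.001, -0.0, -1.0]]
ft_force: [0.3, 0.1, -2.3]
grip_width: 0.0088
```

{"op": "jog_arm", "data": {"dr": [[0,0,0],[0,0,0],[0,0,0],[0,0,0],[0,0,0],[0,0,0],[0,0,0],[0,0,0],[0,0,0],[0,0,0]], "slide": [[0,0,0.001],[0,0,0.001],[0,0,0.0],[0,0,0],[0,0,0],[0,0,0],[0,0,0],[0,0,0],[0,0,0],[0,0,0]], "gripper": [-1,-1,-1,-1,-1,-1,-1,-1,-1,-1]}}

```text
time_s: 45.45
position: [0.553, 0.3506, 0.0558]
tool_rot: [[0.938, 0.348, 0.001], [0.348, -0.938, 0.001], [0.001, -0.0, -1.0]]
ft_force: [-1.1, -1.6, 5.1]
grip_width: 0.0085
```

Contact; release and rise.

{"op": "jog_arm", "data": {"dr": [[0,0,0],[0,0,0],[0,0,0],[0,0,0],[0,0,0],[0,0,0],[0,0,0],[0,0,0],[0,0,0],[0,0,0]], "slide": [[0,0,0],[0,0,0],[0,0,0],[0,0,0],[0,0,-0.02],[0,0,-0.04],[0,0,-0.04],[0,0,-0.04],[0,0,-0.04],[0,0,0]], "gripper": [0,0,0,0,0,0,0,0,0,0], "force": 40}}

```text
time_s: 46.45
position: [0.5542, 0.3511, 0.2412]
tool_rot: [[0.938, 0.348, 0.01], [0.348, -0.938, 0.004], [0.011, -0.0, -1.0]]
ft_force: [0.3, -1.0, 1.0]
grip_width: 0.0424
```

```bash
python3 - <<'E'
from rig import observe, viewer, env
import cv2,pickle
d=viewer.get_image('wrist');cv2.imwrite('pics/wrist16.png',d['pixels']);pickle.dump(d,open('w16.pkl','wb'))
from plan import *
plan([(.5065,-.103,.235,84.8,12)])
E
```

```text
from [0.5534 0.3507 0.2377] 20.3
12 dr z -0.094 slide [[-0.017, 0.034, 0.0], [-0.02, 0.032, 0.0], [-0.023, 0.031, 0.001], [-0.025, 0.028, 0.0], [-0.028, 0.025, 0.0], [-0.031, 0.023, 0.0], [-0.032, 0.02, 0.001], [-0.035, 0.017, 0.0], [-0.035, 0.013, 0.0], [-0.037, 0.01, 0.0], [-0.037, 0.007, 0.0], [-0.038, 0.003, 0.001]]
end [ 0.5068 -0.103   0.2347] 85.0
```

View pics/wrist16.png

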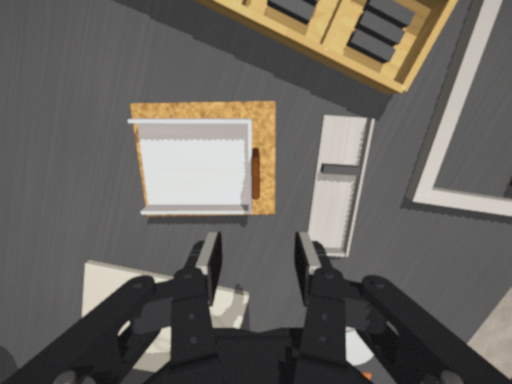

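{"op": "jog_arm", "data": {"dr": [[0,0,-0.094],[0,0,-0.094],[0,0,-0.094],[0,0,-0.094],[0,0,-0.094],[0,0,-0.094],[0,0,-0.094],[0,0,-0.094],[0,0,-0.094],[0,0,-0.094]], "slide": [[-0.017,0.034,0],[-0.02,0.032,0],[-0.023,0.031,0],[-0.025,0.028,0],[-0.028,0.025,0],[-0.031,0.023,0],[-0.032,0.02,0],[-0.035,0.017,0],[-0.035,0.013,0],[-0.037,0.01,0]], "gripper": [0,0,0,0,0,0,0,0,0,0]}}

```text
time_s: 47.5
position: [0.5125, -0.0292, 0.2336]
tool_rot: [[0.268, 0.963, -0.002], [0.963, -0.268, 0.001], [0.0, -0.002, -1.0]]
ft_force: [0.4, 0.4, 0.4]
grip_width: 0.0427
```

{"op": "jog_arm", "data": {"dr": [[0,0,-0.094],[0,0,-0.094],[0,0,0],[0,0,0],[0,0,0],[0,0,0],[0,0,0],[0,0,0],[0,0,0],[0,0,0]], "slide": [[-0.037,0.007,0],[-0.038,0.003,0],[0,0,0],[0,0,0],[0,0,0],[0,0,0],[0,0,0],[0,0,0],[0,0,0],[0,0,0]], "gripper": [0,0,0,0,0,0,0,0,0,0]}}

```text
time_s: 48.5
position: [0.5061, -0.1032, 0.2349]
tool_rot: [[0.087, 0.996, 0.0], [0.996, -0.087, -0.0], [-0.0, 0.0, -1.0]]
ft_force: [-0.3, 0.3, 1.0]
grip_width: 0.0428
```

```bash
python3 - <<'E'
from rig import observe, viewer, env
import cv2,pickle
d=viewer.get_image('scene');cv2.imwrite('pics/scene17.png',cv2.resize(d['pixels'][80:300,0:300],None,fx=2.5,fy=2.5))
d=viewer.get_image('wrist');cv2.imwrite('pics/wrist17.png',d['pixels'])
E
```

```text
(no output)
```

View pics/scene17.png

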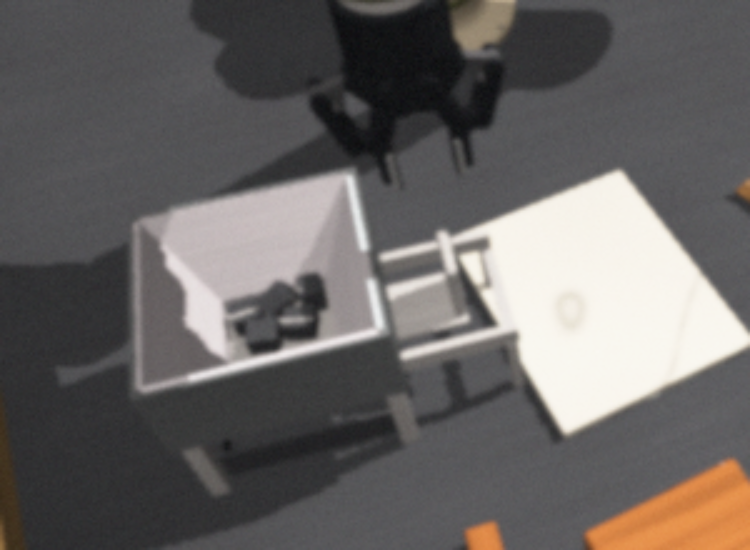

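View pics/wrist17.png

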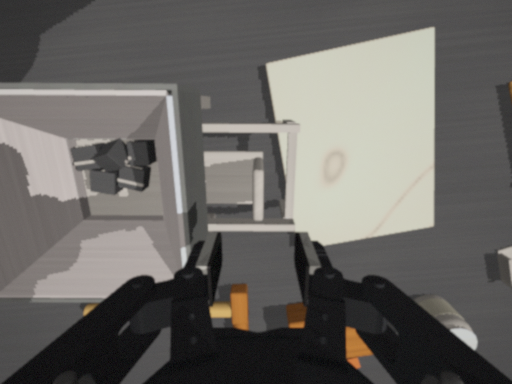

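{"op": "jog_arm", "data": {"dr": [[0,0,0],[0,0,0],[0,0,0],[0,0,0],[0,0,0],[0,0,0],[0,0,0],[0,0,0],[0,0,0],[0,0,0]], "slide": [[0,0,0.03],[0,0,0.035],[0,0,0.03],[0,0,0.018],[0,0,0.008],[0,0,0],[0,0,0],[0,0,0],[0,0,0],[0,0,0]], "gripper": [0,0,0,0,0,0,-1,-1,-1,-1], "force": 60}}

```text
time_s: 49.6
position: [0.5066, -0.1035, 0.115]
tool_rot: [[0.088, 0.996, 0.002], [0.996, -0.088, -0.001], [-0.001, 0.002, -1.0]]
ft_force: [-1.4, 0.3, 5.9]
grip_width: 0.0089
```

{"op": "jog_arm", "data": {"dr": [[0,0,0],[0,0,0],[0,0,0],[0,0,0],[0,0,0],[0,0,0],[0,0,0],[0,0,0],[0,0,0],[0,0,0]], "slide": [[0.005,0,0],[0.008,0,0],[0.01,0,0],[0.01,0,0],[0.01,0,0],[0.01,0,0],[0.01,0,0],[0.01,0,0],[0.01,0,0],[0.005,0,0]], "gripper": [-1,-1,-1,-1,-1,-1,-1,-1,-1,-1]}}

```text
time_s: 50.6
position: [0.5148, -0.0159, 0.115]
tool_rot: [[0.088, 0.996, 0.003], [0.996, -0.088, -0.002], [-0.001, 0.003, -1.0]]
ft_force: [1.6, -3.4, 5.9]
grip_width: 0.0093
```

{"op": "jog_arm", "data": {"dr": [[0,0,0],[0,0,0],[0,0,0],[0,0,0],[0,0,0],[0,0,0],[0,0,0],[0,0,0],[0,0,0],[0,0,0]], "slide": [[0.002,0,0],[0.002,0,0],[0.001,0,0],[0.001,0,0],[0.001,0,0],[0.001,0,0],[0,0,0],[0,0,0],[0,0,0],[0,0,0]], "gripper": [-1,-1,-1,-1,-1,-1,-1,-1,-1,-1]}}

```text
time_s: 51.6
position: [0.5155, -0.009, 0.115]
tool_rot: [[0.088, 0.996, 0.003], [0.996, -0.088, -0.002], [-0.002, 0.003, -1.0]]
ft_force: [0.7, -8.0, 6.0]
grip_width: 0.0092
```

```bash
python3 - <<'E'
from rig import observe, viewer, env
import cv2,pickle
d=viewer.get_image('scene');cv2.imwrite('pics/scene18.png',cv2.resize(d['pixels'][80:300,0:300],None,fx=2.5,fy=2.5))
d=viewer.get_image('top');cv2.imwrite('pics/top18.png',cv2.resize(d['pixels'][170:300,200:430],None,fx=3,fy=3))
E
```

```text
(no output)
```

View pics/scene18.png

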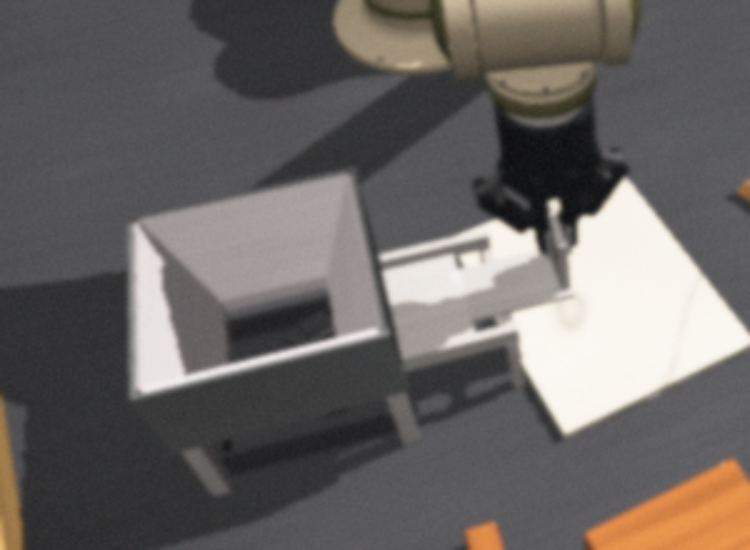

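View pics/top18.png

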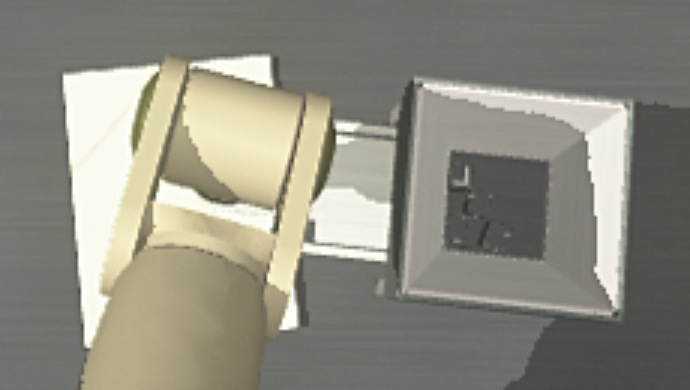

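```bash
python3 - <<'E'
import cv2,numpy as np
from rig import viewer
d=viewer.get_image('top')['pixels'][210:265,340:390].astype(float)
d=np.clip((d/110)**.6*255,0,255).astype(np.uint8)
cv2.imwrite('pics/box.png',cv2.resize(d,None,fx=10,fy=10,interpolation=cv2.INTER_CUBIC))
E
```

```text
(no output)
```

View pics/box.png

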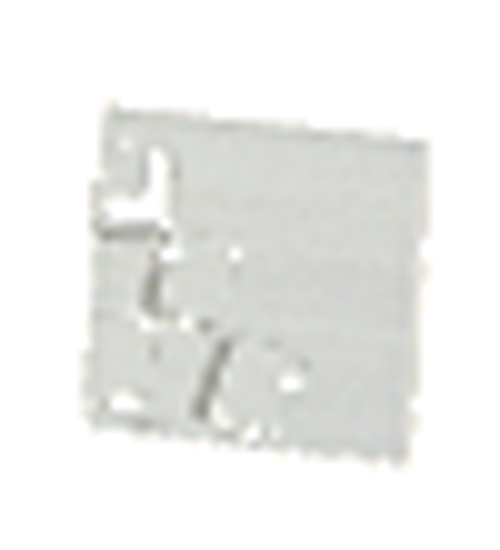

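{"op": "jog_arm", "data": {"dr": [[0,0,0],[0,0,0],[0,0,0],[0,0,0],[0,0,0],[0,0,0],[0,0,0],[0,0,0],[0,0,0],[0,0,0]], "slide": [[-0.005,0,0],[-0.008,0,0],[-0.01,0,0],[-0.01,0,0],[-0.01,0,0],[-0.01,0,0],[-0.01,0,0],[-0.01,0,0],[-0.01,0,0],[-0.005,0,0]], "gripper": [-1,-1,-1,-1,-1,-1,-1,-1,-1,-1]}}

```text
time_s: 52.75
position: [0.5073, -0.0957, 0.115]
tool_rot: [[0.088, 0.996, 0.002], [0.996, -0.088, 0.0], [0.0, 0.002, -1.0]]
ft_force: [0.4, 3.5, 8.0]
grip_width: 0.0089
```

{"op": "jog_arm", "data": {"dr": [[0,0,0],[0,0,0],[0,0,0],[0,0,0],[0,0,0],[0,0,0],[0,0,0],[0,0,0],[0,0,0],[0,0,0]], "slide": [[-0.002,0,0],[-0.002,0,0],[-0.001,0,0],[-0.001,0,0],[-0.001,0,0],[-0.001,0,0],[0,0,0],[0,0,0],[0,0,0],[0,0,0]], "gripper": [-1,-1,-1,-1,-1,-1,-1,-1,-1,-1]}}

```text
time_s: 53.75
position: [0.5066, -0.1032, 0.115]
tool_rot: [[0.088, 0.996, 0.002], [0.996, -0.088, -0.0], [0.0, 0.002, -1.0]]
ft_force: [-0.4, 0.8, 8.8]
grip_width: 0.0092
```

Push 2 mm more to confirm the stop, then release and rise.

{"op": "jog_arm", "data": {"dr": [[0,0,0],[0,0,0],[0,0,0],[0,0,0],[0,0,0],[0,0,0],[0,0,0],[0,0,0],[0,0,0],[0,0,0]], "slide": [[-0.001,0,0],[-0.001,0,0],[0,0,0],[0,0,0],[0,0,0],[0,0,0],[0,0,0],[0,0,0],[0,0,0],[0,0,0]], "gripper": [-1,-1,-1,-1,-1,-1,-1,-1,-1,-1]}}

```text
time_s: 54.75
position: [0.5065, -0.1036, 0.115]
tool_rot: [[0.088, 0.996, 0.002], [0.996, -0.088, 0.003], [0.003, 0.002, -1.0]]
ft_force: [1.6, 10.7, 11.4]
grip_width: 0.0093
```

{"op": "jog_arm", "data": {"dr": [[0,0,0],[0,0,0],[0,0,0],[0,0,0],[0,0,0],[0,0,0],[0,0,0],[0,0,0],[0,0,0],[0,0,0]], "slide": [[0,0,0],[0,0,0],[0,0,0],[0,0,0],[0,0,-0.03],[0,0,-0.04],[0,0,-0.04],[0,0,-0.04],[0,0,0],[0,0,0]], "gripper": [0,0,0,0,0,0,0,0,0,0]}}

```text
time_s: 55.75
position: [0.5059, -0.1055, 0.264]
tool_rot: [[0.088, 0.996, 0.001], [0.996, -0.088, -0.001], [-0.0, 0.001, -1.0]]
ft_force: [-0.7, 0.7, -0.6]
grip_width: 0.0428
```

{"op": "jog_arm", "data": {"dr": [[0,0,0],[0,0,0],[0,0,0],[0,0,0],[0,0,0],[0,0,0],[0,0,0],[0,0,0],[0,0,0],[0,0,0]], "slide": [[0.03,-0.02,0],[0.03,-0.02,0],[0.03,-0.02,0],[0.03,-0.02,0],[0.03,-0.02,0],[0,0,0],[0,0,0],[0,0,0],[0,0,0],[0,0,0]], "gripper": [0,0,0,0,0,0,0,0,0,0]}}

```text
time_s: 56.75
position: [0.4198, 0.0523, 0.2636]
tool_rot: [[0.089, 0.996, -0.001], [0.996, -0.089, 0.0], [-0.0, -0.001, -1.0]]
ft_force: [0.2, -0.6, -0.4]
grip_width: 0.043
```

```bash
python3 - <<'E'
from rig import observe, viewer, env
import cv2,pickle
d=viewer.get_image('scene');cv2.imwrite('pics/scene19.png',d['pixels'])
d=viewer.get_image('top');cv2.imwrite('pics/top19.png',d['pixels'])
E
```

```text
(no output)
```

View pics/scene19.png

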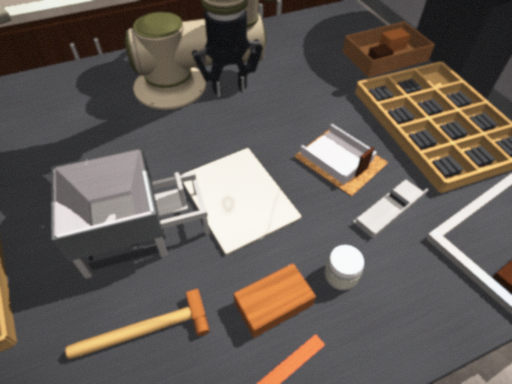

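View pics/top19.png

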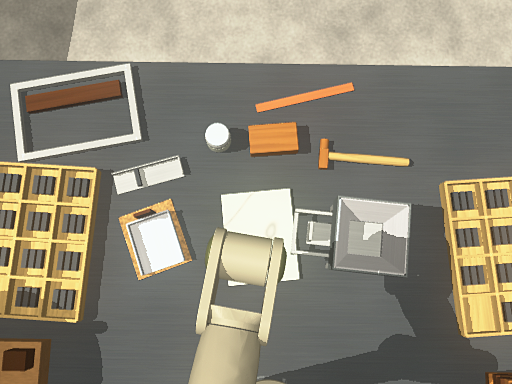

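Hopper empty with the gate shut, galley flat on its pad, bystanders in place, arm clear.

```bash
python3 -c "
from rig import env
print(env.close_job())"
```

```text
the job is handed in; nothing more can be done
None
```

The job is handed in after about 57 s of robot time, with every step done in order. No verdict was reported.

**What I did:**
- I pushed the gate home until it met about 13 N at the stop.
- I picked all five sorts that were present into the galley. One had been knocked about 24 mm aside, so I found it again in the wrist image before picking it up.
- I carried the galley level to the hopper and tipped it to 60° over the mouth. Afterwards the galley was empty and five sorts lay on the shut gate.
- I put the galley back on its pad, then drew the gate 95 mm to its end stop, where the force rose to about 8 N. All the sorts dropped. I then pushed the gate home again to the same spot as before, at about 11 N.

**Last checks:**
- The hopper is empty and shut, the slab is clear and the galley is flat on the pad.
- The ink tin, planer, composing stick and mallet look unmoved, and the arm touches nothing.
- **Weaker check:** the view into the collecting box was dark, so I could not count all five sorts in it one by one. None are visible anywhere else.

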